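Stow the goose egg in the keep-warm pot and lock its lid

TASK

The stall is about to be wheeled away: gently lay the large goose egg (not the small egg beside it) in the keep-warm pot, then take the pot's lid from its slanted wire rest and set it on the rim so that it sits fully home and level, without dropping either. Then swing the hinged wire bail over the lid and press its front bar down past the sprung catch until it snaps home and stays locked. Leave the small egg and the salt shaker where they are.

Things in the scene. Friction and masses are not known exactly. Their poses are not given: they have to be found in the camera images.
- warmer: the keep-warm pot: round dark steel pot bolted to the counter, 136 mm across at the rim, 124 mm inside, rim 74 mm above the counter, inner floor 10 mm above the counter and flat within 45 mm of the centre. Origin: on the counter under the pot's centre; z up; -x points to the front, where the catch is; +x to the back, where the bail is hinged
- pot_rim (a point): centre of the pot's mouth, at rim height
- goose_egg: the large white goose egg, 67 x 54 x 51 mm, 0.11 kg, lying in one of the two round hollows (which one varies) of a wooden egg board, 18 mm thick. Origin: the lowest point of the egg as it lies; x along its 67 mm length, y across its 54 mm width, z up
- goose_egg_mid (a point): the middle of the goose egg
- small_egg: the small tan egg, 51 x 43 x 40 mm, in the other hollow of the board, 80 mm from the goose egg; it stays there. Origin: its lowest point
- lid: the pot's lid: steel disc 140 mm across, 4 mm thick; below, a round plug, 116 mm across, 8 mm deep, that enters the mouth with 4 mm to spare all round; on top a round wooden knob, 28 mm across, from 11 to 42 mm above the disc's underside. Origin: centre of the disc's underside, which lies at pot_rim when seated; z along the knob. Starts tilted 35 degrees, knob towards the robot
- lid_knob (a point): a point on the knob's axis 26 mm above the disc's underside, good to grip
- lid_rest: the slanted wire lid rest, fixed, 85 x 130 mm; two sloping wires 76 mm apart with upturned ends 18 mm high in front that hold the lid's lower edge. Origin: on the counter under the centre of the lid; x points up the slope
- bail (a joint): angle of the bail (rad): 0 = closed flat over the lid, bar in the catch; starts at 1.7 to 1.85, upright and leaning back. A rectangular wire frame: two 8 mm arms, 56 mm to either side of the middle, and a 10 mm round front bar, 178 mm from the hinge. The stiff hinge stays where it is left
- bail_hinge (a point): middle of the bail's hinge axis, at the back of the pot 83.5 mm above the counter; the axis runs along the pot's y
- bail_bar (a point): middle of the bail's front bar. Closed, it lies 98 mm in front of the pot's centre, 83.5 mm above the counter. The catch takes the middle 27 mm of the bar and rises 25 mm above it: hold or press the bar about 34 mm to one side of the middle, between catch and arm (open room of 38 mm)
- jaw (a joint): angle of the sprung jaw of the catch (rad): 0 = closed over the fork; the bar coming down pushes it outwards by about 0.1 (some 6 N on the bar) and it springs back when the bar is in the fork
- shaker_a: salt shaker, white filling, glass with a pierced steel cap, 41 mm across, 87 mm high, behind the pot on the left; the like shaker with red filling beside it is fixed. Origin: centre of its foot
Things that resemble listed ones, but are neither listed nor needed, are in the scene too. What is shaped like the goose_egg but orange is not meant.

How it is judged:
By the outcome, as a careful person would: the job done as asked, in the order asked, and still so for the second after the job is handed in, with the robot touching nothing.
It also fails if it takes over 72 s, if anything falls off the work surface, if the arm or the gripper's body presses on something with over 40 N, if the wrist force passes 120 N, or if a joint passes its speed limit or range.

ROBOT

A 7-joint arm with a two-finger parallel gripper is mounted at the origin on a cart in front of the work surface, level with it; the furniture and walls round the work are solid. World frame = base frame: x ahead of the robot, y to its left, z up, the work surface at z = 0. Lengths are in m, angles in rad, forces in N, time in s.
With the tool pointing down it reaches from about 0.4 to 0.875 m from the base axis. Payload 19.3 kg.
Tool frame: the origin (TCP) lies at the very end of the fingers, on their centre line; the grasp point (between the pads) lies 19 mm behind it; z points along the fingers, y is the line along which they close (so a half turn about z gives the same grasp; the last joint's range is limited). The gripper opens to 85 mm and grips with 20 to 120 N. Pads are 22 mm wide; open, the fingers measure 114 mm over their backs; the gripper's body (76 mm by 85 mm) begins 54 mm behind the grasp point. The pads swing forward as they close: fully open they stand 13 mm farther back than shut.
Start: joints at [-1.186, 0.521, -0.036, 1.599, 0.021, 1.021, -0.113], TCP at [0.275, 0.561, 0.231] pointing down, gripper open.
Joint ranges: [-2.91, 2.91], [-0.3, 2.13], [-1.5, 1.42], [0.17, 2.43], [-1.26, 4.41], [0.16, 1.93], [-2.52, 2.52]. Speed limits (rad/s): [1.89, 1.89, 2.39, 2.39, 3.01, 3.01, 3.01].

INTERFACE

Orientations are given as [roll, pitch, yaw] about the fixed x, y, z axes, in that order (R = Rz(yaw) Ry(pitch) Rx(roll)).
In Python, from workcell import monitor, optics, workorder gives the robot as it stands.
- The arm moves only by the tool apply_moves, never from a script. Its arguments are lists of equal length, an entry for each row: "linear": the shift along the tool's x, y, z each as a share of 0.1 m, from -1 to 1, a list of three; "delta_rot": the turn, a rotation vector about the tool's x, y, z each as a share of 120 degrees, from -1 to 1, a list of three. A call has exactly 5 rows; each row is the pose to reach, as a shift and turn from the pose commanded when the call began, along the tool's axes at that moment; what a row does not reach only later rows make up. A row lasts 1/12 s, in which the tool goes at most 41.7 mm and 7.16 degrees, less where a joint would pass 70% of its speed; a pose out of reach is approached as far as the arm can. A call with a number of a shift or a turn outside -1 to 1 is refused whole. A call with a gripper value outside its range is refused whole. "gripper" is the opening, from -1 (shut) to 1 (fully open), set as the call begins (left out, the last holds). The fingers move at their own pace and stop on an object; "force" is the grip in N (left out, the last holds). Time passes only in rows, so rows that repeat a pose let the fingers close, or fill a call up. It gives the time, the measured TCP pose, the force, the opening and the grip force at its end, in the units of the state.
- monitor.observe(): the state, without advancing time (a new reading comes with each control period).
- optics.grab_frame(name): name is "scene" or "top" or "wrist"; returns (picture, depth): 420x560x3 uint8, red, green, blue; 420x560 float32, m along the optical axis (not along the pixel's ray), 0 where there is no reading.
- optics.camera_info(name): a dict with "fx", "fy", "cx", "cy" (pixels), "rvec" (rotation vector, rad) and "tvec" (3), from world to camera coordinates, as OpenCV has them; the wrist camera has in their place "T_tool_cam" (4x4, takes a point from camera to tool coordinates, whose origin is the TCP and whose axes are the flange's). Camera axes: x right, y down, z forward; pixel columns grow to the right and rows downward; lengths in m; the calibration is good to about 2 mm. A picture is of the moment at which its call begins: read the wrist's pose just before it. camera_info takes no time and is no camera call.
- workorder.job_done(): hands the job in; it is judged then, once.
The state is a dict: "clock": time; "qpos": joint angles; "qd": joint speeds; "joint_efforts": joint torques, N m; "position": TCP position; "tool_rot": TCP orientation; "force": force on the tool from outside, world axes, zero at the start; "moment": the same for the moment, N m; "grip_width": finger opening in m; "finger_force": force on a finger pad.
Only numpy, scipy, OpenCV 4.12 (cv2) and the standard library are available. Lean on these libraries where they do the work, as an engineer would, in place of code of your own. Each camera call takes 0.05 s, during which the arm holds its last target. There are 200 camera calls.

## Working session

There is one attempt and no reset: what is moved stays moved. The work goes in short steps, Python scripts to look and compute and a tool call to move; the robot and the scene stay as the last step left them, time stands still between calls to the robot, and variables do not carry over. Pictures are saved under pics/ and viewed, at most 14 in all, crops included, and the job is handed in when it is done.

Besides the shell and the picture viewer there is one more tool, called after "Call:" as a command line: name --argument value ..., lists and objects as JSON in quotes. apply_moves: Moves the arm, as the interface text tells. Its arguments: {"type":"object","properties":{"linear":{"type":"array"},"delta_rot":{"type":"array"},"gripper":{"type":"number"},"force":{"type":"number"}},"required":["linear","delta_rot"]}

```bash
mkdir -p pics; ls; cat > h.py <<'E'
import numpy as np, cv2, pickle
from scipy.spatial.transform import Rotation as R
from workcell import monitor, optics, workorder
def shot(n):
    s=monitor.observe(); im,d=optics.grab_frame(n); c=optics.camera_info(n)
    pickle.dump((s,im,d,c),open(f'{n}.pkl','wb')); return s,im,d,c
def cloud(s,im,d,c):
    v,u=np.mgrid[:d.shape[0],:d.shape[1]]
    P=np.stack([(u-c['cx'])/c['fx']*d,(v-c['cy'])/c['fy']*d,d],-1)
    if 'rvec' in c:
        M=cv2.Rodrigues(np.array(c['rvec'],float))[0]; W=(P-np.array(c['tvec']).ravel())@M
    else:
        T=np.array(c['T_tool_cam']); W=P@T[:3,:3].T+T[:3,3]
        W=W@R.from_euler('xyz',s['tool_rot']).as_matrix().T+np.array(s['position'])
    W[d==0]=np.nan; return W
def rd(n):
    return pickle.load(open(f'{n}.pkl','rb'))
def rel(p,rpy=None):
    """shift (x0.1m) and turn (x120deg) in tool axes from current measured pose"""
    s=monitor.observe(); A=R.from_euler('xyz',s['tool_rot'])
    l=A.inv().apply(np.array(p)-np.array(s['position']))/0.1
    r=np.zeros(3) if rpy is None else (A.inv()*R.from_euler('xyz',rpy)).as_rotvec()/np.radians(120)
    print('lin',l.round(3),'rot',r.round(4)); return l,r
E
python3 - <<'E'
from h import *
s=shot('scene');t=shot('top')
print(s[0])
cv2.imwrite('pics/a.png',s[1][:,:,::-1]);cv2.imwrite('pics/b.png',t[1][:,:,::-1])
E
```

```text
pics
{'clock': 0.0, 'qpos': array([-1.18618763,  0.52202026, -0.0363445 ,  1.59999393,  0.02123375,
        1.02109658, -0.11283504]), 'qd': array([ 7.81912407e-05, -9.28356009e-04,  1.27580981e-03, -1.40770898e-04,
       -3.78669061e-04, -2.71692253e-03, -2.44165050e-03]), 'joint_efforts': array([ 7.35191243e-04, -9.27146029e+01,  1.97998077e+00, -3.69913316e+01,
        1.78856822e-02,  8.16398504e-03, -5.44032582e-05]), 'position': array([0.27444308, 0.56115177, 0.23072669]), 'tool_rot': array([-3.14046503e+00,  1.00743555e-04,  2.68677122e+00]), 'force': array([ 0.7104477 ,  1.03019667, -0.2730483 ]), 'moment': array([-0.02705562,  0.03370181, -0.01705168]), 'finger_force': 0.0, 'grip_width': 0.08532422852593285}
```

View pics/a.png

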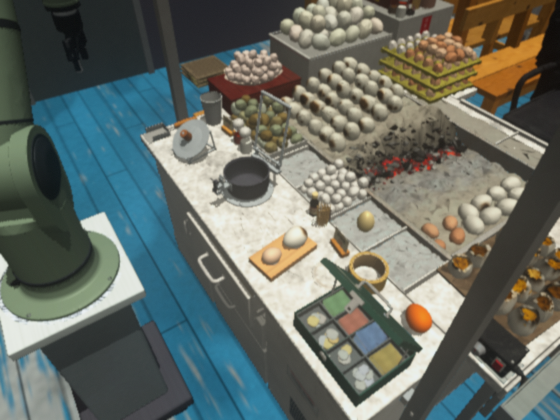

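View pics/b.png

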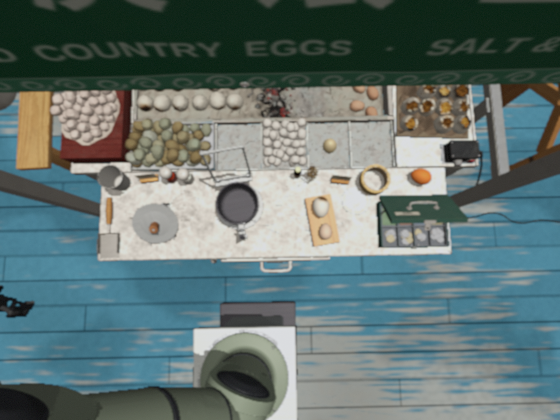

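The scene view shows candidates for the goose egg: white on the board (294,237), the small tan egg (271,256), an orange one (419,318), a lone tan one on the grate (366,220) and heaps of white eggs behind. I choose the white one on the board. The pot is at (247,178), the lid at (188,138) and the bail near (277,135). In the top view the goose egg is at (320,207), the pot at (237,204) and the lid at (155,223).

```bash
python3 - <<'E'
from h import *
for n,pts in (('scene',[(294,237),(271,256),(247,178),(262,182),(186,133),(188,145),(275,125),(217,188)]),('top',[(320,207),(325,231),(237,204),(155,228),(165,215),(240,236),(330,212)])):
    f=rd(n); W=cloud(*f); print(n,f[3]['fx'])
    for u,v in pts: print((u,v),W[v,u].round(3))
t=rd('top');W=cloud(*t);im=t[1]
# rim circle, pot
def fit(m,name):
    p=W[m]; A=np.c_[2*p[:,:2],np.ones(len(p))]; x=np.linalg.lstsq(A,(p[:,:2]**2).sum(1),rcond=None)[0]
    print(name,x[:2].round(4),np.sqrt(x[2]+x[0]**2+x[1]**2).round(4),len(p))
v,u=np.mgrid[:420,:560]
m=(abs(W[...,2]-.074)<.008)&(np.hypot(u-237,v-204)<24); fit(m,'rim')
for n,c in(('top',(320,207)),('scene',(294,237))):
    f=rd(n);W=cloud(*f); m=(np.hypot(u-c[0],v-c[1])<18)&(W[...,2]>.028)&(f[1].min(-1)>100); p=W[m]
    print(n,len(p),p.min(0).round(3),p.max(0).round(3),p.mean(0).round(3)); 
    q=p[:,:2]-p[:,:2].mean(0); w,V=np.linalg.eigh(q.T@q/len(q)); print(np.sqrt(w)*2,V[:,1])
a=rd('scene')[1][115:275,150:350,::-1]; b=rd('top')[1][135:265,90:350,::-1]
cv2.imwrite('pics/c.png',np.vstack([cv2.resize(a,(400,320),interpolation=2),]))
cv2.imwrite('pics/c.png',cv2.resize(a,(750,600),interpolation=2)); cv2.imwrite('pics/d.png',cv2.resize(b,(800,400),interpolation=2))
E
```

```text
scene 417.9400098235581
(294, 237) [ 0.513 -0.265  0.057]
(271, 256) [ 0.437 -0.277  0.046]
(247, 178) [0.559 0.049 0.006]
(262, 182) [ 0.55  -0.055  0.069]
(186, 133) [0.464 0.256 0.089]
(188, 145) [0.463 0.254 0.044]
(275, 125) [0.73  0.153 0.079]
(217, 188) [ 0.433 -0.008  0.069]
top 392.5448490564081
(320, 207) [ 0.519 -0.249  0.064]
(325, 231) [ 0.445 -0.264  0.052]
(237, 204) [0.542 0.017 0.009]
(155, 228) [0.46  0.254 0.095]
(165, 215) [0.502 0.233 0.069]
(240, 236) [ 0.431 -0.002  0.093]
(330, 212) [ 0.509 -0.286  0.018]
rim [0.5375 0.0097] 0.0651 235
top 258 [ 0.468 -0.278  0.029] [ 0.558 -0.229  0.068] [ 0.521 -0.253  0.055]
[0.0254747  0.03505968] [-0.97764932 -0.21024228]
scene 355 [ 0.492 -0.28   0.031] [ 0.554 -0.232  0.064] [ 0.518 -0.261  0.052]
[0.02208599 0.03079103] [-0.95043379  0.31092701]
```

View pics/c.png

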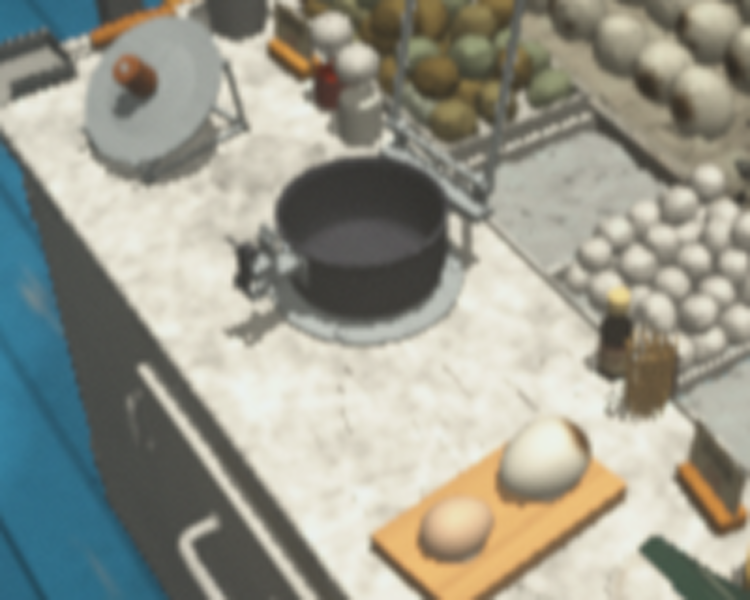

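View pics/d.png

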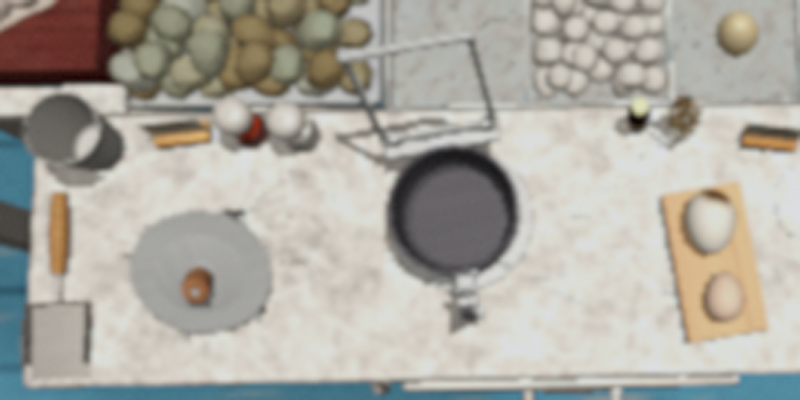

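Crop c confirms the choice: the large white egg is at (545,458), and the small tan one at (457,527) is beside it on the board. In crop d the pot's catch is at (465,300) and the bail stands upright behind, its bar running (340,65)-(472,40), so the pot's yaw is about 0.15-0.19. I move over the egg first.

```bash
cat >> h.py <<'E'
def plan(wps,n=None):
    """wps: list of (pos,rpy,ncalls); prints per-call shift/turn from the commanded start of each call"""
    s=monitor.observe(); p=np.array(s['position']); A=R.from_euler('xyz',s['tool_rot'])
    for tp,rpy,k in wps:
        tp=np.array(tp); B=R.from_euler('xyz',rpy)
        for i in range(k,0,-1):
            l=(A.inv().apply(tp-p)/i/0.1).round(3); r=((A.inv()*B).as_rotvec()/i/np.radians(120)).round(3)
            print('lin',l.tolist(),'rot',r.tolist())
            p=p+A.apply(l*.1); A=A*R.from_rotvec(r*np.radians(120))
E
python3 - <<'E'
from h import *
plan([((.38,.15,.30),(np.pi,0,1.6),4),((.49,-.255,.30),(np.pi,0,0),5)])
E
```

```text
lin [-0.689, -0.808, -0.172] rot [-0.0, 0.0, 0.13]
lin [-0.88, -0.593, -0.172] rot [-0.0, 0.0, 0.13]
lin [-1.007, -0.334, -0.172] rot [-0.0, 0.0, 0.129]
lin [-1.06, -0.053, -0.173] rot [-0.0, 0.0, 0.13]
lin [-0.816, 0.197, 0.001] rot [0.0, 0.0, 0.153]
lin [-0.713, 0.443, 0.001] rot [0.0, 0.0, 0.153]
lin [-0.537, 0.645, 0.001] rot [0.0, 0.0, 0.153]
lin [-0.306, 0.782, 0.0] rot [0.0, 0.0, 0.152]
lin [-0.045, 0.838, 0.001] rot [0.0, 0.0, 0.153]
```

Call:
apply_moves --linear '[[-0.14, -0.16, -0.03], [-0.28, -0.32, -0.07], [-0.41, -0.48, -0.1], [-0.55, -0.65, -0.14], [-0.69, -0.81, -0.17]]' --delta_rot '[[0, 0, 0.03], [0, 0, 0.05], [0, 0, 0.08], [0, 0, 0.1], [0, 0, 0.13]]'

```text
clock: 0.52
position: [0.301, 0.4571, 0.2483]
tool_rot: [-3.141, 0.0, 2.413]
force: [0.8, 0.5, 0.1]
grip_width: 0.0854
finger_force: 0.0
```

Call:
apply_moves --linear '[[-0.18, -0.12, -0.03], [-0.35, -0.24, -0.07], [-0.53, -0.36, -0.1], [-0.7, -0.47, -0.14], [-0.88, -0.59, -0.17]]' --delta_rot '[[0, 0, 0.03], [0, 0, 0.05], [0, 0, 0.08], [0, 0, 0.1], [0, 0, 0.13]]'

```text
clock: 0.93
position: [0.3277, 0.3546, 0.2655]
tool_rot: [-3.142, -0.0, 2.14]
force: [0.2, 0.0, 0.3]
grip_width: 0.0855
finger_force: 0.0
```

Call:
apply_moves --linear '[[-0.2, -0.07, -0.03], [-0.4, -0.13, -0.07], [-0.6, -0.2, -0.1], [-0.8, -0.27, -0.14], [-1, -0.33, -0.17]]' --delta_rot '[[0, 0, 0.03], [0, 0, 0.05], [0, 0, 0.08], [0, 0, 0.1], [0, 0, 0.13]]'

```text
clock: 1.35
position: [0.3542, 0.2518, 0.2827]
tool_rot: [3.142, -0.0, 1.866]
force: [1.3, -0.5, 0.2]
grip_width: 0.0855
finger_force: 0.0
```

Call:
apply_moves --linear '[[-0.2, -0.01, -0.03], [-0.4, -0.02, -0.07], [-0.6, -0.03, -0.1], [-0.8, -0.04, -0.14], [-1, -0.05, -0.17]]' --delta_rot '[[0, 0, 0.03], [0, 0, 0.05], [0, 0, 0.08], [0, 0, 0.1], [0, 0, 0.13]]'

```text
clock: 1.77
position: [0.379, 0.1549, 0.2998]
tool_rot: [3.141, -0.0, 1.593]
force: [0.4, -0.8, -0.0]
grip_width: 0.085
finger_force: 0.0
```

Call:
apply_moves --linear '[[-0.16, 0.04, 0], [-0.33, 0.08, 0], [-0.49, 0.12, 0], [-0.65, 0.16, 0], [-0.82, 0.2, 0]]' --delta_rot '[[0, 0, 0.03], [0, 0, 0.06], [0, 0, 0.09], [0, 0, 0.12], [0, 0, 0.15]]'

```text
clock: 2.18
position: [0.401, 0.0739, 0.2992]
tool_rot: [-3.141, 0.0, 1.278]
force: [0.5, 0.2, 0.6]
grip_width: 0.0852
finger_force: 0.0
```

Call:
apply_moves --linear '[[-0.14, 0.09, 0], [-0.29, 0.18, 0], [-0.43, 0.27, 0], [-0.57, 0.36, 0], [-0.71, 0.44, 0]]' --delta_rot '[[0, 0, 0.03], [0, 0, 0.06], [0, 0, 0.09], [0, 0, 0.12], [0, 0, 0.15]]'

```text
clock: 2.6
position: [0.4233, -0.0068, 0.2993]
tool_rot: [3.141, 0.0, 0.963]
force: [0.2, 0.3, -0.2]
grip_width: 0.0855
finger_force: 0.0
```

Call:
apply_moves --linear '[[-0.11, 0.13, 0], [-0.22, 0.26, 0], [-0.32, 0.39, 0], [-0.43, 0.52, 0], [-0.54, 0.65, 0]]' --delta_rot '[[0, 0, 0.03], [0, 0, 0.06], [0, 0, 0.09], [0, 0, 0.12], [0, 0, 0.15]]'

```text
clock: 3.02
position: [0.4462, -0.0881, 0.2993]
tool_rot: [3.141, 0.0, 0.649]
force: [-0.7, 0.8, 0.4]
grip_width: 0.085
finger_force: 0.0
```

Call:
apply_moves --linear '[[-0.06, 0.16, 0], [-0.12, 0.31, 0], [-0.18, 0.47, 0], [-0.25, 0.63, 0], [-0.31, 0.78, 0]]' --delta_rot '[[0, 0, 0.03], [0, 0, 0.06], [0, 0, 0.09], [0, 0, 0.12], [0, 0, 0.15]]'

```text
clock: 3.43
position: [0.469, -0.1691, 0.2992]
tool_rot: [3.141, 0.0, 0.335]
force: [-0.1, 0.3, 0.4]
grip_width: 0.0855
finger_force: 0.0
```

Call:
apply_moves --linear '[[-0.02, 0.2, 0], [-0.03, 0.4, 0], [-0.04, 0.6, 0], [-0.05, 0.84, 0], [-0.05, 0.84, 0]]' --delta_rot '[[0, 0, 0.03], [0, 0, 0.06], [0, 0, 0.09], [0, 0, 0.15], [0, 0, 0.15]]'

```text
clock: 3.85
position: [0.4924, -0.2526, 0.2991]
tool_rot: [3.139, 0.0, 0.013]
force: [-0.2, -0.8, -0.0]
grip_width: 0.0849
finger_force: 0.0
```

```bash
python3 - <<'E'
from h import *
f=shot('wrist'); s=f[0]; print(s['clock'],s['position'],s['tool_rot'],s['qpos'].round(2))
cv2.imwrite('pics/e.png',f[1][:,:,::-1]); W=cloud(*f)
print(W[60::60,80::80].round(2).tolist())
hsv=cv2.cvtColor(f[1],cv2.COLOR_RGB2HSV)
m=(W[...,2]>.025)&(W[...,2]<.09)&(np.hypot(W[...,0]-.52,W[...,1]+.255)<.045)
p=W[m]; print(len(p)); print(np.nanpercentile(p,[1,50,99],axis=0).round(4))
E
```

```text
3.85 [ 0.49238314 -0.25260336  0.29914939] [3.13890746e+00 2.48718775e-04 1.34118859e-02] [-0.21  0.44  0.81  1.74 -0.34  1.12 -0.85]
[[[0.64, 0.02, -0.0], [0.64, -0.09, -0.0], [0.65, -0.2, -0.0], [0.65, -0.31, -0.0], [0.64, -0.4, 0.05], [0.65, -0.52, -0.0]], [[0.56, 0.02, 0.01], [0.57, -0.08, -0.0], [0.57, -0.2, -0.0], [0.57, -0.31, -0.0], [0.57, -0.41, 0.05], [0.57, -0.54, -0.0]], [[0.48, 0.03, 0.02], [0.48, -0.07, -0.0], [0.48, -0.2, -0.0], [0.48, -0.32, -0.0], [0.49, -0.43, 0.0], [0.51, -0.47, 0.13]], [[0.42, -0.01, 0.1], [0.38, -0.07, -0.0], [0.38, -0.19, -0.0], [0.39, -0.32, -0.0], [0.4, -0.43, 0.03], [0.46, -0.44, 0.19]], [[-0.19, 0.62, -0.72], [0.5, -0.21, 0.35], [-0.06, -0.12, -0.52], [-0.18, -0.45, -0.72], [0.5, -0.29, 0.35], [-0.17, -1.16, -0.72]], [[0.49, -0.19, 0.37], [0.51, -0.22, 0.39], [0.5, -0.24, 0.38], [0.5, -0.26, 0.38], [0.51, -0.28, 0.38], [0.49, -0.31, 0.37]]]
1584
[[ 0.4906 -0.2739  0.043 ]
 [ 0.5249 -0.2495  0.0589]
 [ 0.5527 -0.2257  0.0664]]
```

View pics/e.png

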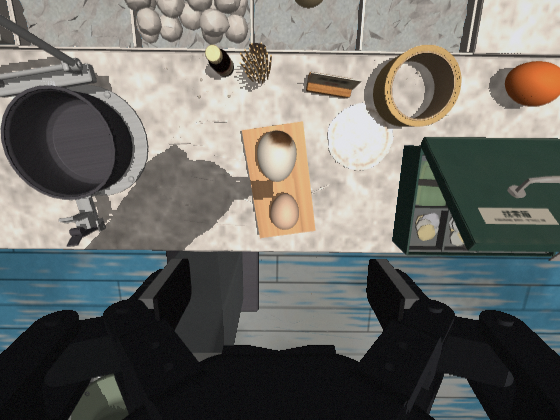

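The wrist view shows the goose egg at (276,156), the small egg at (284,211), the pot at (68,143) with its catch at (88,222), and the orange egg at (535,83). I'll fit the egg with the known ellipsoid.

```bash
cat >> h.py <<'E'
from scipy.optimize import least_squares
def fitegg(f,c0=(.52,-.25,.041),ax=(.0335,.027,.0255),zmin=.03):
    W=cloud(*f); m=(W[...,2]>zmin)&(W[...,2]<.09)&(np.hypot(W[...,0]-c0[0],W[...,1]-c0[1])<.04); p=W[m]
    def e(x):
        q=R.from_euler('z',-x[3]).apply(p-x[:3])/ax; return (np.linalg.norm(q,axis=1)-1)*.027
    best=min((least_squares(e,[*c0,y],loss='soft_l1',f_scale=.001) for y in(-.6,0,.6)),key=lambda r:r.cost)
    print(len(p),best.x.round(4),np.abs(e(best.x)).mean()); return best.x
E
python3 - <<'E'
from h import *
f=rd('wrist'); x=fitegg(f); fitegg(rd('top'))
W=cloud(*f);im=f[1]
m=(W[...,2]>.025)&(np.hypot(W[...,0]-x[0],W[...,1]-x[1])<.04)
cs,_=cv2.findContours(m.astype(np.uint8),0,1); print(cv2.fitEllipse(max(cs,key=len)))
# board edge angle
b=cv2.inRange(cv2.cvtColor(im,cv2.COLOR_RGB2HSV),(8,90,90),(22,255,255)); b[:,:230]=0;b[:,325:]=0;b[:110]=0;b[245:]=0
print(cv2.minAreaRect(np.argwhere(b)[:,::-1].astype(np.float32)))
# pot rim & pot yaw
v,u=np.mgrid[:420,:560]
m=(abs(W[...,2]-.074)<.004)&(np.hypot(W[...,0]-.54,W[...,1]-.01)<.075); p=W[m]
A=np.c_[2*p[:,:2],np.ones(len(p))]; r=np.linalg.lstsq(A,(p[:,:2]**2).sum(1),rcond=None)[0];print('rim',r[:2],np.sqrt(r[2]+r[0]**2+r[1]**2),len(p))
E
```

```text
1584 [ 0.5234 -0.2498  0.0401  0.0162] 0.000619221562832323
271 [ 0.5274 -0.2546  0.0382  0.0416] 0.001479832842309208
((274.3974304199219, 377.32940673828125), (99.9230728149414, 373.9211120605469), 90.42352294921875)
((279.3689880371094, 179.72760009765625), (109.47428894042969, 61.10567855834961), 82.05652618408203)
rim [0.53447422 0.0135054 ] 0.0650873300559702 1811
```

Call:
apply_moves --linear '[[0.06, -0.01, 0.2], [0.12, -0.01, 0.4], [0.18, -0.02, 0.6], [0.24, -0.02, 0.8], [0.31, -0.03, 1]]' --delta_rot '[[0, 0, 0], [0, 0, 0], [0, 0, 0], [0, 0, 0], [0, 0, 0]]' --gripper 1

```text
clock: 4.32
position: [0.5231, -0.2443, 0.1983]
tool_rot: [-3.142, 0.0, 0.027]
force: [1.0, 0.1, -0.3]
grip_width: 0.0855
finger_force: 0.0
```

Call:
apply_moves --linear '[[0, 0, 0.25], [0, 0, 0.5], [0, 0, 0.75], [0, 0, 0.95], [0, 0, 1]]' --delta_rot '[[0, 0, 0], [0, 0, 0], [0, 0, 0], [0, 0, 0], [0, 0, 0]]'

```text
clock: 4.73
position: [0.5218, -0.2436, 0.0964]
tool_rot: [-3.14, 0.004, 0.027]
force: [-1.1, 0.3, -0.2]
grip_width: 0.0851
finger_force: 0.0
```

```bash
python3 - <<'E'
from h import *
f=shot('wrist'); fitegg(f,(.523,-.25,.04)); print(f[0]['position']); rel((.523,-.25,.022))
E
```

```text
5492 [ 0.5235 -0.25    0.0401  0.0236] 0.0005465729511154637
[ 0.52176089 -0.24356761  0.09641982]
lin [0.01  0.062 0.752] rot [0. 0. 0.]
```

Call:
apply_moves --linear '[[0.01, 0.06, 0.1], [0.01, 0.06, 0.25], [0.01, 0.06, 0.45], [0.01, 0.06, 0.65], [0.01, 0.06, 0.74]]' --delta_rot '[[0, 0, 0], [0, 0, 0], [0, 0, 0], [0, 0, 0], [0, 0, 0]]'

```text
clock: 5.2
position: [0.5242, -0.2505, 0.0242]
tool_rot: [-3.141, 0.0, 0.027]
force: [0.5, 0.1, -0.3]
grip_width: 0.0854
finger_force: 0.0
```

Call:
apply_moves --linear '[[0, 0, 0], [0, 0, 0], [0, 0, 0], [0, 0, 0], [0, 0, 0]]' --delta_rot '[[0, 0, 0], [0, 0, 0], [0, 0, 0], [0, 0, 0], [0, 0, 0]]' --gripper 0.1 --force 20

```text
clock: 5.62
position: [0.525, -0.2498, 0.0267]
tool_rot: [-3.141, -0.002, 0.027]
force: [-1.0, 4.6, 5.0]
grip_width: 0.0516
finger_force: 20.1
```

Call:
apply_moves --linear '[[0, 0, 0], [0, 0, 0], [0, 0, 0], [0, 0, 0], [0, 0, 0]]' --delta_rot '[[0, 0, 0], [0, 0, 0], [0, 0, 0], [0, 0, 0], [0, 0, 0]]' --gripper 0.1 --force 20

```text
clock: 6.03
position: [0.525, -0.2498, 0.0266]
tool_rot: [-3.141, -0.002, 0.027]
force: [-1.1, 5.3, 6.8]
grip_width: 0.0518
finger_force: 20.1
```

Call:
apply_moves --linear '[[0, 0, -0.03], [0, 0, -0.1], [0, 0, -0.2], [0, 0, -0.35], [0, 0, -0.5]]' --delta_rot '[[0, 0, 0], [0, 0, 0], [0, 0, 0], [0, 0, 0], [0, 0, 0]]'

```text
clock: 6.45
position: [0.5242, -0.2505, 0.0769]
tool_rot: [3.141, -0.0, 0.027]
force: [0.3, 0.3, -1.3]
grip_width: 0.0521
finger_force: 21.2
```

```bash
python3 - <<'E'
from h import *
s=monitor.observe(); print(s['position'],s['grip_width'],s['finger_force'],s['force'])
plan([((.5254,-.20,.18),(np.pi,0,.027),1),((.52,-.0,.21),(np.pi,0,.027),2)])
E
```

```text
[ 0.52418091 -0.25051665  0.07687139] 0.05212891519658418 21.207832396030426 [ 0.28950827  0.34846057 -1.32470203]
lin [0.026, -0.504, -1.031] rot [0.0, -0.0, -0.0]
lin [-0.001, -1.0, -0.151] rot [0.0, -0.0, -0.0]
lin [-0.0, -1.001, -0.15] rot [0.0, -0.0, -0.0]
```

Call:
apply_moves --linear '[[0.01, -0.03, -0.15], [0.01, -0.1, -0.35], [0.02, -0.2, -0.6], [0.03, -0.35, -0.85], [0.03, -0.5, -1]]' --delta_rot '[[0, 0, 0], [0, 0, 0], [0, 0, 0], [0, 0, 0], [0, 0, 0]]'

```text
clock: 6.87
position: [0.5263, -0.2005, 0.1787]
tool_rot: [3.141, -0.003, 0.026]
force: [0.2, 1.0, -1.6]
grip_width: 0.0518
finger_force: 21.3
```

Call:
apply_moves --linear '[[0, -0.2, -0.03], [0, -0.4, -0.06], [0, -0.6, -0.09], [0, -0.8, -0.12], [0, -1, -0.15]]' --delta_rot '[[0, 0, 0], [0, 0, 0], [0, 0, 0], [0, 0, 0], [0, 0, 0]]'

```text
clock: 7.28
position: [0.523, -0.0995, 0.1916]
tool_rot: [-3.141, -0.001, 0.026]
force: [-0.4, 0.9, -1.2]
grip_width: 0.0514
finger_force: 21.3
```

Call:
apply_moves --linear '[[0, -0.2, -0.03], [0, -0.4, -0.06], [0, -0.6, -0.09], [0, -0.8, -0.12], [0, -0.9, -0.15]]' --delta_rot '[[0, 0, 0], [0, 0, 0], [0, 0, 0], [0, 0, 0], [0, 0, 0]]'

```text
clock: 7.7
position: [0.5207, -0.0081, 0.2063]
tool_rot: [-3.141, -0.001, 0.028]
force: [0.9, 0.2, -1.0]
grip_width: 0.0519
finger_force: 21.3
```

```bash
python3 - <<'E'
from h import *
f=shot('wrist'); s=f[0]; print(s['position'],s['grip_width'],s['force'])
cv2.imwrite('pics/g.png',f[1][:,:,::-1]); W=cloud(*f)
m=(abs(W[...,2]-.074)<.004)&(np.hypot(W[...,0]-.536,W[...,1]-.012)<.076)&(np.hypot(W[...,0]-.536,W[...,1]-.012)>.055); p=W[m]
A=np.c_[2*p[:,:2],np.ones(len(p))]; r=np.linalg.lstsq(A,(p[:,:2]**2).sum(1),rcond=None)[0];print('rim',r[:2],np.sqrt(r[2]+r[0]**2+r[1]**2),len(p))
E
```

```text
[ 0.52068846 -0.00808738  0.20628241] 0.05194462987497097 [ 0.8942477   0.18247555 -0.9849419 ]
rim [0.53449059 0.01450058] 0.06477688070946234 2122
```

View pics/g.png

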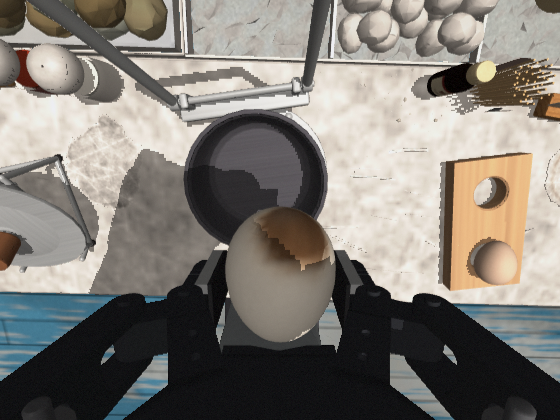

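The view shows the egg held well between the pads at (280,275), the pot mouth at (257,180), the hinge bracket at (183,103)-(305,92), and the shaker at the upper left. I lower the egg into the pot.

```bash
python3 - <<'E'
from h import *
W=cloud(*rd('wrist'))
for u,v in[(187,104),(183,100),(300,86),(297,90),(315,50),(130,70),(200,117),(300,103)]: print((u,v),W[v-1:v+2,u-1:u+2].reshape(-1,3)[4].round(4))
plan([((.5355,.0145,.12),(np.pi,0,.027),1),((.5355,.0145,.04),(np.pi,0,.027),1)])
E
```

```text
(187, 104) [0.6032 0.0704 0.0889]
(183, 100) [0.6061 0.0732 0.0897]
(300, 86) [ 0.6194 -0.0224  0.0893]
(297, 90) [ 0.6163 -0.0201  0.0897]
(315, 50) [ 0.6316 -0.0266  0.1522]
(130, 70) [0.6166 0.0822 0.159 ]
(200, 117) [0.5937 0.0656 0.0674]
(300, 103) [ 0.6082 -0.0245  0.0666]
lin [0.15, -0.211, 0.866] rot [-0.001, -0.0, 0.001]
lin [-0.0, -0.001, 0.8] rot [0.0, -0.0, 0.0]
```

Call:
apply_moves --linear '[[0.03, -0.04, 0.05], [0.07, -0.1, 0.2], [0.11, -0.16, 0.45], [0.15, -0.21, 0.7], [0.15, -0.21, 0.87]]' --delta_rot '[[0, 0, 0], [0, 0, 0], [0, 0, 0], [0, 0, 0], [0, 0, 0]]'

```text
clock: 8.17
position: [0.5353, 0.0111, 0.1163]
tool_rot: [3.141, 0.001, 0.027]
force: [0.0, -0.1, -1.5]
grip_width: 0.0517
finger_force: 21.3
```

Call:
apply_moves --linear '[[0, 0, 0.15], [0, 0, 0.32], [0, 0, 0.5], [0, 0, 0.65], [0, 0, 0.78]]' --delta_rot '[[0, 0, 0], [0, 0, 0], [0, 0, 0], [0, 0, 0], [0, 0, 0]]'

```text
clock: 8.58
position: [0.5351, 0.0099, 0.0391]
tool_rot: [3.141, 0.001, 0.025]
force: [-0.7, -0.2, -1.4]
grip_width: 0.0519
finger_force: 21.3
```

Call:
apply_moves --linear '[[0, 0, 0.02], [0, 0, 0.05], [0, 0, 0.08], [0, 0, 0.1], [0, 0, 0.12]]' --delta_rot '[[0, 0, 0], [0, 0, 0], [0, 0, 0], [0, 0, 0], [0, 0, 0]]'

```text
clock: 9.0
position: [0.5355, 0.0112, 0.0287]
tool_rot: [-3.142, -0.001, 0.027]
force: [0.2, 0.5, -0.4]
grip_width: 0.0518
finger_force: 21.4
```

Call:
apply_moves --linear '[[0, -0.02, 0.01], [0, -0.03, 0.02], [0, -0.03, 0.03], [0, -0.03, 0.04], [0, -0.03, 0.05]]' --delta_rot '[[0, 0, 0], [0, 0, 0], [0, 0, 0], [0, 0, 0], [0, 0, 0]]'

```text
clock: 9.42
position: [0.5352, 0.0142, 0.0233]
tool_rot: [-3.142, -0.0, 0.027]
force: [0.2, 0.7, 9.3]
grip_width: 0.0514
finger_force: 22.1
```

Call:
apply_moves --linear '[[0, 0, -0.01], [0, 0, -0.01], [0, 0, -0.01], [0, 0, -0.01], [0, 0, -0.01]]' --delta_rot '[[0, 0, 0], [0, 0, 0], [0, 0, 0], [0, 0, 0], [0, 0, 0]]'

```text
clock: 9.83
position: [0.5351, 0.0141, 0.0243]
tool_rot: [3.142, 0.0, 0.027]
force: [0.5, 0.3, -0.1]
grip_width: 0.0516
finger_force: 21.4
```

Call:
apply_moves --linear '[[0, 0, 0], [0, 0, 0], [0, 0, 0], [0, 0, 0], [0, 0, 0]]' --delta_rot '[[0, 0, 0], [0, 0, 0], [0, 0, 0], [0, 0, 0], [0, 0, 0]]' --gripper 0.5

```text
clock: 10.25
position: [0.5351, 0.0142, 0.0243]
tool_rot: [3.142, -0.0, 0.027]
force: [-0.1, 0.1, 0.3]
grip_width: 0.0642
finger_force: 0.0
```

Call:
apply_moves --linear '[[0, 0, -0.02], [0, 0, -0.07], [0, 0, -0.17], [0, 0, -0.32], [0, 0, -0.5]]' --delta_rot '[[0, 0, 0], [0, 0, 0], [0, 0, 0], [0, 0, 0], [0, 0, 0]]'

```text
clock: 10.67
position: [0.5348, 0.014, 0.0752]
tool_rot: [3.141, 0.001, 0.027]
force: [0.2, 0.3, 0.0]
grip_width: 0.0641
finger_force: 0.0
```

Call:
apply_moves --linear '[[0, 0, -0.2], [0, 0, -0.4], [0, 0, -0.6], [0, 0, -0.8], [0, 0, -1]]' --delta_rot '[[0, 0, 0], [0, 0, 0], [0, 0, 0], [0, 0, 0], [0, 0, 0]]'

```text
clock: 11.08
position: [0.5349, 0.014, 0.1762]
tool_rot: [-3.141, -0.0, 0.026]
force: [0.9, -0.0, 0.2]
grip_width: 0.0643
finger_force: 0.0
```

```bash
python3 - <<'E'
from h import *
f=shot('wrist'); s=f[0]; print(s['position'],s['grip_width'],s['force'],s['qpos'].round(2))
W=cloud(*f); fitegg(f,(.5355,.0145,.036))
f=shot('scene'); W=cloud(*f)
# lid: steel disc plane
top=shot('top')
for g,n in((f,'scene'),(top,'top')):
    W=cloud(*g); m=(np.hypot(W[...,0]-.48,W[...,1]-.25)<.085)&(W[...,2]>.02)&(W[...,2]<.2); 
    hsv=cv2.cvtColor(g[1],cv2.COLOR_RGB2HSV); st=m&(hsv[...,1]<60); p=W[st]
    # ransac plane
    rng=np.random.default_rng(0);b=None
    for _ in range(500):
        q=p[rng.choice(len(p),3,0)]; nn=np.cross(q[1]-q[0],q[2]-q[0]); nn/=np.linalg.norm(nn)+1e-12; k=abs((p-q[0])@nn)<.003
        if b is None or k.sum()>b.sum(): b=k
    c=p[b].mean(0); nn=np.linalg.svd(p[b]-c)[2][2]; nn*=np.sign(nn[2]); print(n,len(p),b.sum(),'c',c.round(4),'n',nn.round(3),'tilt',np.degrees(np.arccos(nn[2])),'az',np.arctan2(nn[1],nn[0]))
    wood=m&(hsv[...,1]>90)&(hsv[...,0]<15); w=W[wood]; print('knob',len(w),w.mean(0).round(4),w.min(0).round(3),w.max(0).round(3))
E
```

```text
[0.53490383 0.01401814 0.17618957] 0.06426951807045102 [ 0.86391498 -0.01407386  0.15052361] [-0.65  0.56  0.73  1.92 -0.49  0.85 -1.21]
2864 [0.5338 0.0137 0.0364 0.0188] 0.0005703224124898653
scene 1016 765 c [0.4787 0.2624 0.0561] n [-0.562 -0.127  0.818] tilt 35.15203780152664 az -2.9192460092783374
knob 56 [0.4626 0.259  0.0832] [0.449 0.248 0.068] [0.478 0.274 0.095]
top 114 100 c [0.5083 0.3101 0.083 ] n [-0.589 -0.176  0.788] tilt 37.95647899496428 az -2.850958054855601<stdin>:16: RuntimeWarning: Mean of empty slice.
  ret = um.true_divide(
Traceback (most recent call last):
ValueError: zero-size array to reduction operation minimum which has no identity
```

```bash
cat >> h.py <<'E'
def ori(n,tilt=None,az=None):
    """rpy with tool z=-n, tool y horizontal, tool x along +x-ish"""
    n=np.array(n)/np.linalg.norm(n); z=-n; y=np.cross(z,[np.cos(az),np.sin(az),0]); y/=np.linalg.norm(y); x=np.cross(y,z)
    return R.from_matrix(np.c_[x,y,z]).as_euler('xyz')
def nt(deg,az): t=np.radians(deg); return np.array([-np.sin(t)*np.cos(az),-np.sin(t)*np.sin(az),np.cos(t)])
E
python3 - <<'E'
from h import *
a=.222
plan([((.45,.10,.25),ori(nt(0,a),az=a),1),((.38,.20,.25),ori(nt(15,a),az=a),1),((.39,.24,.20),ori(nt(35,a),az=a),1)])
E
```

```text
lin [-0.831, -0.88, -0.741] rot [-0.0, -0.001, -0.093]
lin [-0.463, -1.13, 0.0] rot [-0.0, 0.125, -0.0]
lin [0.049, -0.368, 0.532] rot [-0.0, 0.166, -0.0]
```

Call:
apply_moves --linear '[[-0.17, -0.18, -0.15], [-0.33, -0.35, -0.3], [-0.5, -0.53, -0.44], [-0.66, -0.7, -0.6], [-0.83, -0.88, -0.74]]' --delta_rot '[[0, 0, -0.02], [0, 0, -0.04], [0, 0, -0.06], [0, 0, -0.08], [0, 0, -0.09]]' --gripper 1

```text
clock: 11.65
position: [0.4486, 0.1002, 0.2487]
tool_rot: [3.141, 0.001, 0.217]
force: [0.1, 1.1, 1.5]
grip_width: 0.0853
finger_force: 0.0
```

Call:
apply_moves --linear '[[-0.09, -0.2, 0], [-0.18, -0.4, 0], [-0.28, -0.6, 0], [-0.37, -0.8, 0], [-0.46, -1, 0]]' --delta_rot '[[0, 0.02, 0], [0, 0.05, 0], [0, 0.07, 0], [0, 0.1, 0], [0, 0.12, 0]]'

```text
clock: 12.07
position: [0.3856, 0.1836, 0.2479]
tool_rot: [3.141, -0.242, 0.215]
force: [0.9, -0.4, 1.4]
grip_width: 0.0857
finger_force: 0.0
```

```bash
cat >> h.py <<'E'
def lid(f,c0=(.48,.26),rr=.09):
    W=cloud(*f); hsv=cv2.cvtColor(f[1],cv2.COLOR_RGB2HSV)
    m=(np.hypot(W[...,0]-c0[0],W[...,1]-c0[1])<rr)&(W[...,2]>.01)&(W[...,2]<.2)
    p=W[m&(hsv[...,1]<70)]; rng=np.random.default_rng(0);b=None
    for _ in range(500):
        q=p[rng.choice(len(p),3,0)]; nn=np.cross(q[1]-q[0],q[2]-q[0]); nn/=np.linalg.norm(nn)+1e-12; k=abs((p-q[0])@nn)<.002
        if b is None or k.sum()>b.sum(): b=k
    q=p[b]; c=q.mean(0); V=np.linalg.svd(q-c,full_matrices=False)[2]; n=V[2]*np.sign(V[2][2])
    xy=((q-c)@V[:2].T).astype(np.float32); (cx,cy),r=cv2.minEnclosingCircle(xy); C=c+cx*V[0]+cy*V[1]
    # robust: hull fit
    h=cv2.convexHull(xy)[:,0]; s=least_squares(lambda x:np.hypot(*(h-x[:2]).T)-.07,[cx,cy],loss='soft_l1',f_scale=.001).x
    C2=c+s[0]*V[0]+s[1]*V[1]
    print('lid',len(p),b.sum(),'n',n.round(3),'tilt',np.degrees(np.arccos(n[2])).round(2),'az',np.arctan2(-n[1],-n[0]).round(3),'r',round(r,4),'C',C.round(4),'C2',C2.round(4))
    w=W[m&(hsv[...,1]>90)&((hsv[...,0]<15)|(hsv[...,0]>170))]
    if len(w)>20:
        w=w[(w-C2)@n>.008]
        hgt=(w-C2)@n; lat=(w-C2)-np.outer(hgt,n); print('knob',len(w),'hgt',np.percentile(hgt,[2,98]).round(4),'topcentroid lat',lat[hgt>.03].mean(0).round(4))
    return n,C2
E
python3 - <<'E'
from h import *
f=shot('wrist'); s=f[0]; print(s['position'],s['tool_rot'],s['qpos'].round(2)); cv2.imwrite('pics/i.png',f[1][:,:,::-1]); lid(f)
a=.222
plan([((.39,.24,.20),ori(nt(35,a),az=a),1)])
E
```

```text
[0.3855915  0.18361503 0.24794777] [ 3.14071221 -0.24208457  0.2146066 ] [-1.52  0.07  0.92  2.27  0.06  0.6  -2.01]
lid 10592 9393 n [-0.558 -0.13   0.82 ] tilt 34.96 az 0.228 r 0.0713 C [0.4726 0.2716 0.0587] C2 [0.4735 0.2715 0.0593]
knob 678 hgt [0.0112 0.0387] topcentroid lat [ 0.0022 -0.0004  0.0015]
lin [0.065, -0.501, 0.505] rot [0.001, 0.175, -0.004]
```

View pics/i.png

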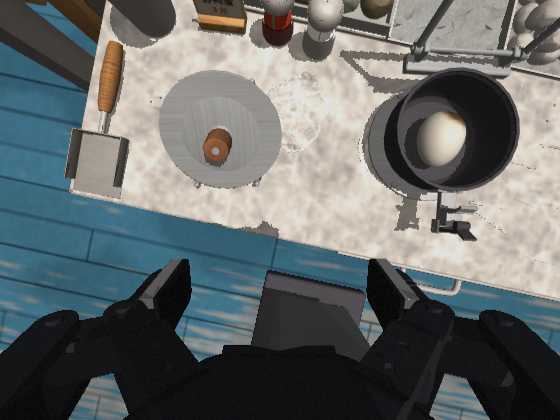

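The wrist view shows the egg lying in the pot at (442,138), the lid at (220,128) with the knob at (217,145), the catch at (453,222) and the bail upright. The fitted tilt of 34.96° and knob height match the description. I go to the approach pose along the knob axis.

```bash
python3 - <<'E'
from h import *
n=np.array([-.558,-.13,.82]); C=np.array([.4735,.2715,.0593]); a=.228
plan([(C+n*.10+[-.0,0,.02],ori(nt(30,a),az=a),2)])
E
```

```text
lin [0.136, -0.312, 0.478] rot [0.001, 0.067, -0.003]
lin [0.07, -0.309, 0.493] rot [0.001, 0.067, -0.004]
```

Call:
apply_moves --linear '[[0.03, -0.06, 0.1], [0.05, -0.12, 0.19], [0.08, -0.19, 0.29], [0.11, -0.25, 0.38], [0.14, -0.31, 0.48]]' --delta_rot '[[0, 0.01, 0], [0, 0.03, 0], [0, 0.04, 0], [0, 0.05, 0], [0, 0.07, 0]]'

```text
clock: 12.53
position: [0.405, 0.219, 0.2048]
tool_rot: [3.139, -0.388, 0.215]
force: [1.2, -0.3, 0.1]
grip_width: 0.0854
finger_force: 0.0
```

Call:
apply_moves --linear '[[0.01, -0.06, 0.1], [0.03, -0.12, 0.2], [0.04, -0.18, 0.3], [0.06, -0.25, 0.4], [0.07, -0.31, 0.49]]' --delta_rot '[[0, 0.01, 0], [0, 0.03, 0], [0, 0.04, 0], [0, 0.05, 0], [0, 0.07, 0]]'

```text
clock: 12.95
position: [0.4255, 0.2621, 0.1925]
tool_rot: [3.111, -0.491, 0.233]
force: [0.7, -0.2, -1.7]
grip_width: 0.0855
finger_force: 0.0
```

```bash
python3 - <<'E'
from h import *
f=shot('wrist'); s=f[0]; print(s['position'],s['tool_rot'],s['qpos'].round(2),s['force']); n,C=lid(f)
a=np.arctan2(-n[1],-n[0])
W=cloud(*f); h=(W-C)@n; m=(h>.02)&(h<.045)&(np.linalg.norm(np.nan_to_num(W-C)-np.nan_to_num(h)[...,None]*n,axis=-1)<.03)
w=W[m]; hh=h[m]; y=np.cross(-n,[np.cos(a),np.sin(a),0]);y/=np.linalg.norm(y); x=np.cross(y,-n)
for k in(hh>.036,hh<.036): print(k.sum(),'x',np.percentile((w[k]-C)@x,[2,50,98]).round(4),'y',np.percentile((w[k]-C)@y,[2,50,98]).round(4))
plan([(C+n*.06,ori(n,az=a),1),(C+n*.006,ori(n,az=a),1)])
E
```

```text
[0.42550637 0.26212428 0.19252012] [ 3.11055312 -0.4906832   0.2334534 ] [-1.51  0.33  0.77  2.35  0.38  0.16 -2.51] [ 0.68540051 -0.22063564 -1.70769161]
lid 13183 11718 n [-0.559 -0.129  0.819] tilt 35.02 az 0.227 r 0.0717 C [0.4723 0.2711 0.0585] C2 [0.4734 0.2717 0.0593]
knob 886 hgt [0.0111 0.0386] topcentroid lat [0.0022 0.0006 0.0016]
614 x [-0.0114  0.0013  0.0122] y [-0.0118  0.0003  0.0118]
241 x [-0.0047  0.0121  0.0143] y [-0.013  -0.0005  0.0131]
lin [-0.285, 0.019, 0.815] rot [0.013, 0.056, -0.0]
lin [-0.0, -0.0, 0.54] rot [-0.0, -0.0, -0.0]
```

```bash
cat > kin.py <<'E'
import numpy as np, itertools, json
from scipy.spatial.transform import Rotation as R
from scipy.optimize import least_squares
D=[([-1.18618763,.52202026,-.0363445,1.59999393,.02123375,1.02109658,-.11283504],[.27444,.56115,.23073],[-3.14046503,1e-4,2.68677]),
([-.21,.44,.81,1.74,-.34,1.12,-.85],[.49238,-.2526,.29915],[3.1389,0,.0134]),
([-.65,.56,.73,1.92,-.49,.85,-1.21],[.5349,.01402,.17619],[3.1415,0,.0264]),
([-1.52,.07,.92,2.27,.06,.6,-2.01],[.38559,.18362,.24795],[3.1407,-.242,.2146]),
([-1.51,.33,.77,2.35,.38,.16,-2.51],[.42551,.26212,.19252],[3.1106,-.4907,.2335])]
def fk(q,x,s):
    h,L1,L2,L3,a,b,r0,r7,e=x; T=R.from_euler('z',s[0]*q[0]+r0); p=np.array([0,0,h])
    p=p+T.apply([e,0,0])
    T=T*R.from_euler('y',q[1]); p=p+T.apply([0,0,L1]); T=T*R.from_euler('z',s[1]*q[2]); p=p+T.apply([a,0,0])
    T=T*R.from_euler('y',q[3]); p=p+T.apply([b,0,L2]); T=T*R.from_euler('z',s[2]*q[4])*R.from_euler('y',q[5]); p=p+T.apply([0,0,L3])
    return p,T*R.from_euler('z',s[3]*q[6]+r7)
def err(x,s): 
    o=[]
    for q,p,r in D:
        P,T=fk(q,x,s); o+=[*(P-p),*(.3*(R.from_euler('xyz',r).inv()*T).as_rotvec())]
    return np.array(o)
if __name__=='__main__':
    best=None
    for s in itertools.product([1,-1],repeat=4):
      for r0 in(0,2.3):
       for r7 in (0,1.57,3.14,-1.57):
        r=least_squares(err,[.3,.4,.4,.25,0,0,r0,r7,0],args=(s,))
        if best is None or r.cost<best[0]: best=(r.cost,s,r.x)
    print(best[0],best[1],best[2].round(4),np.abs(err(best[2],best[1])).max()); json.dump([list(best[1]),list(best[2])],open('kin.json','w'))
E
python3 kin.py
```

```text
0.0002649641038462124 (-1, -1, -1, -1) [ 0.3487  0.5314  0.4255  0.3545  0.0062 -0.0113 -0.0884  1.4869 -0.0097] 0.011900851483481818
```

```bash
cat > ik.py <<'E'
from kin import *; from h import ori,nt
s,x=json.load(open('kin.json'))
lo=np.array([-2.91,-.3,-1.5,.17,-1.26,.16,-2.52]);hi=np.array([2.91,2.13,1.42,2.43,4.41,1.93,2.52])
def ik(p,T,q0,w=.003):
    f=lambda q:np.r_[(lambda P,M:np.r_[P-p,.3*(T.inv()*M).as_rotvec()])(*fk(q,x,s)),w*(q-q0)]
    r=least_squares(f,np.clip(q0,lo+.02,hi-.02),bounds=(lo,hi)); return r.x,np.abs(f(r.x)[:6]).max(),np.minimum(r.x-lo,hi-r.x).min()
def best(p,T,k=60):
    rng=np.random.default_rng(0); c=[]
    for i in range(k):
        q,e,m=ik(p,T,rng.uniform(lo,hi),.0003)
        if e<.003: c.append((m,q))
    return max(c,key=lambda t:t[0]) if c else None
E
python3 - <<'E'
from ik import *
n=nt(35,.227);C=np.array([.4734,.2717,.0593]); qn=np.array(D[4][0])
for fl in(0,np.pi):
  for t in(35,25,15,0):
    T=R.from_euler('xyz',ori(nt(t,.227),az=.227))*R.from_euler('z',fl)
    G=C+n*.025; 
    for d in(0,.07):
        p=G-nt(t,.227)*.019+nt(t,.227)*d; b=best(p,T); c=ik(p,T,qn)
        print(round(fl,1),t,d,'best',b and (round(b[0],2),b[1].round(2).tolist()),'near',c[0].round(2).tolist(),round(c[1],4),round(c[2],2))
E
```

```text
0 35 0 best (np.float64(0.0), [-0.76, 0.62, -0.02, 2.43, 2.59, 0.53, 1.59]) near [-1.16, 0.58, 0.45, 2.18, 0.35, 0.16, -2.52] 0.0669 0.0
0 35 0.07 best None near [-1.38, 0.43, 0.63, 2.3, 0.33, 0.16, -2.52] 0.0517 0.0
0 25 0 best (np.float64(0.11), [-0.56, 0.58, -0.2, 2.32, 2.1, 0.31, 2.18]) near [-0.88, 0.55, 0.19, 2.18, 0.46, 0.16, -2.52] 0.036 0.0
0 25 0.07 best (np.float64(0.0), [-0.8, 0.4, 0.06, 2.36, 1.7, 0.16, 2.52]) near [-1.0, 0.4, 0.29, 2.29, 0.45, 0.16, -2.52] 0.0187 0.0
0 15 0 best (np.float64(0.13), [-1.15, 0.65, 0.61, 2.2, -1.1, 0.29, -0.97]) near [-0.9, 0.58, 0.29, 2.19, -0.41, 0.16, -1.62] 0.0011 0.0
0 15 0.07 best (np.float64(0.22), [-1.3, 0.52, 0.77, 2.21, -0.78, 0.39, -1.28]) near [-0.85, 0.42, 0.19, 2.2, 0.05, 0.28, -2.07] 0.0001 0.12
0 0 0 best (np.float64(0.44), [-1.0, 0.69, 0.52, 1.99, -0.58, 0.62, -1.43]) near [-0.69, 0.63, 0.1, 1.98, -0.11, 0.54, -1.85] 0.0001 0.38
0 0 0.07 best (np.float64(0.48), [-0.53, 0.51, -0.11, 1.95, 0.09, 0.68, -2.04]) near [-0.81, 0.52, 0.25, 1.95, -0.2, 0.69, -1.78] 0.0001 0.48
3.1 35 0 best (np.float64(0.0), [-0.7, 0.62, -0.09, 2.43
[... 303 characters left out ...]
1 25 0.07 best (np.float64(0.07), [-0.37, 0.43, -0.47, 2.36, 1.63, 0.37, -0.51]) near [-0.8, 0.4, 0.06, 2.36, 1.64, 0.16, -0.57] 0.0003 0.0
3.1 15 0 best (np.float64(0.23), [-0.18, 0.66, -0.63, 2.2, 1.33, 0.47, -0.1]) near [-0.47, 0.58, -0.25, 2.19, 1.05, 0.26, 0.12] 0.0004 0.1
3.1 15 0.07 best (np.float64(0.23), [-0.32, 0.45, -0.46, 2.2, 0.82, 0.41, 0.35]) near [-0.38, 0.44, -0.38, 2.2, 0.76, 0.38, 0.41] 0.0003 0.22
3.1 0 0 best (np.float64(0.44), [-0.22, 0.69, -0.54, 1.99, 0.59, 0.62, 0.65]) near [-0.2, 0.7, -0.57, 1.99, 0.62, 0.63, 0.62] 0.0002 0.44
3.1 0 0.07 best (np.float64(0.48), [-0.73, 0.52, 0.15, 1.95, -0.12, 0.68, 1.29]) near [-0.22, 0.56, -0.53, 1.95, 0.42, 0.73, 0.8] 0.0002 0.48
```

```bash
python3 - <<'E'
from ik import *
az=.227;n=nt(35,az);C=np.array([.4734,.2717,.0593]); K=C+n*.024; P=np.array([.5345,.0145,.074+.028]); qn=np.array(D[4][0])
for fl in(0,np.pi):
  for t in(5,12,18):
    m=nt(t,az); T=R.from_euler('xyz',ori(m,az=az))*R.from_euler('z',fl)
    b=best(K-m*.019,T); print('grasp',round(fl,1),t,b and (round(b[0],2),b[1].round(2).tolist()))
    lev=R.from_rotvec(np.radians(35)*np.array([-np.sin(az),np.cos(az),0])) # levels lid
    assert abs(lev.apply(n)-[0,0,1]).max()<1e-6
    for la in(.15,1.72,-1.42):
        M=R.from_euler('z',la-az)*lev*T; zt=M.apply([0,0,1])
        for d in(0,.08):
            b=best(P+[0,0,d]+zt*.019,M,40); print('  place lean',la,d,b and (round(b[0],2),b[1].round(2).tolist()),M.as_euler('xyz').round(2))
E
```

```text
grasp 0 5 (np.float64(0.37), [-1.1, 0.69, 0.63, 2.06, -0.76, 0.54, -1.28])
  place lean 0.15 0 (np.float64(0.64), [-0.1, 0.86, -0.07, 1.51, 0.09, 1.29, -1.63]) [3.14 0.52 0.15]
  place lean 0.15 0.08 (np.float64(0.51), [-0.29, 0.77, 0.24, 1.48, -0.09, 1.42, -1.45]) [3.14 0.52 0.15]
  place lean 1.72 0 (np.float64(0.46), [-0.5, 0.67, 0.1, 1.97, 0.71, 0.74, -0.85]) [3.14 0.52 1.72]
  place lean 1.72 0.08 (np.float64(0.49), [-0.43, 0.54, 0.01, 1.94, 0.68, 0.9, -0.77]) [3.14 0.52 1.72]
  place lean -1.42 0 (np.float64(0.38), [-0.12, 0.75, 0.41, 1.87, -0.88, 1.06, -2.12]) [ 3.14  0.52 -1.42]
  place lean -1.42 0.08 (np.float64(0.37), [-0.28, 0.68, 0.65, 1.84, -0.89, 1.25, -2.15]) [ 3.14  0.52 -1.42]
grasp 0 12 (np.float64(0.23), [-1.17, 0.67, 0.67, 2.15, -1.01, 0.39, -1.06])
  place lean 0.15 0 (np.float64(0.79), [-0.09, 0.79, -0.07, 1.62, 0.09, 1.14, -1.63]) [3.14 0.4  0.15]
  place lean 0.15 0.08 (np.float64(0.66), [-0.27, 0.69, 0.2, 1.58, -0.07, 1.27, -1.47]) [3.14 0.4  0.15]
  place lean 1.72 0 (np.float64(0.45), [-0.37, 0.64, 0.01, 1.98, 0.64, 0.69, -0.74]) [3.14 0.4  1.72]
  place l
[... 2443 characters left out ...]
8 (np.float64(0.2), [-0.29, 0.62, -0.5, 2.23, 1.48, 0.39, -0.28])
  place lean 0.15 0 (np.float64(0.72), [-0.21, 0.73, 0.11, 1.71, -0.04, 1.0, 1.64]) [-3.14 -0.3  -2.99]
  place lean 0.15 0.08 (np.float64(0.76), [-0.14, 0.62, 0.01, 1.67, 0.03, 1.14, 1.58]) [-3.14 -0.3  -2.99]
  place lean 1.72 0 (np.float64(0.44), [0.34, 0.82, -0.91, 1.99, 1.13, 1.06, 2.05]) [ 3.14 -0.3  -1.42]
  place lean 1.72 0.08 (np.float64(0.34), [0.41, 0.71, -1.01, 1.94, 0.99, 1.15, 2.18]) [ 3.14 -0.3  -1.42]
  place lean -1.42 0 (np.float64(0.51), [0.06, 0.64, -0.0, 1.92, -0.43, 0.72, 0.56]) [-3.14 -0.3   1.72]
  place lean -1.42 0.08 (np.float64(0.55), [0.04, 0.52, 0.03, 1.88, -0.39, 0.88, 0.49]) [-3.14 -0.3   1.72]
```

```bash
python3 - <<'E'
from h import *
az=.227;n=nt(35,az);m=nt(10,az);C=np.array([.4734,.2717,.0593]); K=C+n*.025; o=ori(m,az=az)
print(monitor.observe()['position'])
plan([(K+m*.07,o,1),(K+m*.02,o,1),(K-m*.019,o,1)])
E
```

```text
[0.42572287 0.26481291 0.19366426]
lin [-0.024, 0.027, 0.499] rot [0.013, -0.153, -0.003]
lin [0.0, 0.0, 0.5] rot [-0.0, 0.0, -0.0]
lin [0.001, 0.001, 0.39] rot [-0.0, 0.0, -0.0]
```

Call:
apply_moves --linear '[[-0.01, 0.01, 0.05], [-0.02, 0.02, 0.1], [-0.02, 0.03, 0.2], [-0.02, 0.03, 0.35], [-0.02, 0.03, 0.5]]' --delta_rot '[[0.01, -0.03, 0], [0.01, -0.07, 0], [0.01, -0.1, 0], [0.01, -0.13, 0], [0.01, -0.153, 0]]'

```text
clock: 13.42
position: [0.4422, 0.2603, 0.1599]
tool_rot: [3.125, -0.257, 0.215]
force: [0.5, 0.2, 0.0]
grip_width: 0.0854
finger_force: 0.0
```

```bash
python3 - <<'E'
from h import *
s=monitor.observe(); print(s['position'],s['tool_rot'],s['qpos'].round(2),s['force'].round(1))
az=.227;n=nt(35,az);m=nt(10,az);C=np.array([.4734,.2717,.0593]); K=C+n*.025; o=ori(m,az=az)
plan([(K+m*.02,o,1),(K-m*.019,o,1)])
E
```

```text
[0.4421914  0.26033164 0.15989499] [ 3.12502207 -0.25702448  0.21472784] [-0.96  0.37  0.27  2.17  0.1   0.4  -2.16] [0.5 0.2 0. ]
lin [-0.008, -0.053, 0.622] rot [0.009, -0.039, -0.006]
lin [0.0, 0.0, 0.39] rot [0.0, -0.0, -0.0]
```

Call:
apply_moves --linear '[[0, -0.02, 0.12], [0, -0.04, 0.25], [-0.01, -0.05, 0.38], [-0.01, -0.05, 0.5], [-0.01, -0.05, 0.62]]' --delta_rot '[[0.01, -0.02, 0], [0.01, -0.03, 0], [0.01, -0.04, -0.01], [0.01, -0.04, -0.01], [0.01, -0.04, -0.01]]'

```text
clock: 13.83
position: [0.4569, 0.2665, 0.0987]
tool_rot: [3.14, -0.175, 0.234]
force: [0.3, -0.4, 1.0]
grip_width: 0.0856
finger_force: 0.0
```

```bash
python3 - <<'E'
from h import *
s=monitor.observe(); print(s['position'],s['tool_rot'],s['qpos'].round(2),s['force'].round(1))
az=.227;n=nt(35,az);m=nt(10,az);C=np.array([.4734,.2717,.0593]); K=C+n*.025; o=ori(m,az=az)
plan([(K-m*.019,o,1)])
E
```

```text
[0.45687456 0.26646242 0.09867259] [ 3.13956439 -0.17481355  0.23388881] [-0.8   0.51  0.15  2.11  0.01  0.37 -2.02] [ 0.3 -0.4  1. ]
lin [-0.004, -0.014, 0.381] rot [0.0, -0.0, 0.003]
```

Call:
apply_moves --linear '[[0, -0.01, 0.1], [0, -0.01, 0.2], [0, -0.01, 0.28], [0, -0.01, 0.34], [0, -0.01, 0.38]]' --delta_rot '[[0, 0, 0], [0, 0, 0], [0, 0, 0], [0, 0, 0], [0, 0, 0]]'

```text
clock: 14.25
position: [0.4628, 0.2696, 0.0615]
tool_rot: [3.139, -0.176, 0.236]
force: [-0.6, 0.0, 0.3]
grip_width: 0.0855
finger_force: 0.0
```

Call:
apply_moves --linear '[[0, 0, 0], [0, 0, 0], [0, 0, 0], [0, 0, 0], [0, 0, 0]]' --delta_rot '[[0, 0, 0], [0, 0, 0], [0, 0, 0], [0, 0, 0], [0, 0, 0]]' --gripper -0.6 --force 60

```text
clock: 14.67
position: [0.4632, 0.2696, 0.0627]
tool_rot: [3.139, -0.177, 0.236]
force: [-5.8, 0.4, 18.5]
grip_width: 0.027
finger_force: 57.7
```

Call:
apply_moves --linear '[[0, 0, 0], [0, 0, 0], [0, 0, 0], [0, 0, 0], [0, 0, 0]]' --delta_rot '[[0, 0, 0], [0, 0, 0], [0, 0, 0], [0, 0, 0], [0, 0, 0]]'

```text
clock: 15.08
position: [0.4631, 0.2697, 0.0628]
tool_rot: [3.14, -0.177, 0.236]
force: [-2.6, -2.6, 9.7]
grip_width: 0.0266
finger_force: 58.3
```

Call:
apply_moves --linear '[[0, 0, -0.03], [0.02, 0, -0.1], [0.03, 0, -0.2], [0.06, 0, -0.35], [0.1, 0, -0.55]]' --delta_rot '[[0, 0, 0], [0, 0, 0], [0, 0, 0], [0, 0, 0], [0, 0, 0]]'

```text
clock: 15.5
position: [0.4625, 0.2695, 0.1187]
tool_rot: [3.139, -0.175, 0.236]
force: [-0.3, 0.3, -2.8]
grip_width: 0.0265
finger_force: 59.2
```

```bash
python3 - <<'E'
from h import *
f=shot('wrist'); s=f[0]; print(s['position'],s['tool_rot'],s['grip_width'],s['force'].round(1),s['moment'].round(2)); n,C=lid(f,(.47,.27))
A=R.from_euler('xyz',s['tool_rot']); print('in tool: n',A.inv().apply(n).round(3),'C',A.inv().apply(C-s['position']).round(4))
E
```

```text
[0.46250242 0.26951618 0.11866627] [ 3.13873224 -0.17468236  0.2361612 ] 0.026536649631144726 [-0.3  0.3 -2.8] [-0.12  0.36  0.  ]
lid 60665 32145 n [-0.553 -0.128  0.823] tilt 34.61 az 0.227 r 0.0703 C [0.4731 0.2726 0.1155] C2 [0.473  0.2727 0.1154]
knob 4087 hgt [0.0099 0.038 ] topcentroid lat [0.0043 0.0012 0.0031]
in tool: n [-0.416 -0.003 -0.909] C [ 0.0102 -0.0007  0.0051]
```

```bash
cat > place.py <<'E'
from h import *
from scipy.spatial.transform import Slerp
nT=np.array([-.416,-.003,-.909]); nT/=np.linalg.norm(nT); CT=np.array([.0102,-.0007,.0051]); OT=CT-.004*nT
def goal(lean,nT=nT):
    # tool rotation with n->+z and tool-up (-z) leaning to azimuth `lean`
    up=np.array([0,0,-1.]); e=up-nT*(up@nT); e/=np.linalg.norm(e)
    F=np.c_[e,np.cross(nT,e),nT]; L=np.array([np.cos(lean),np.sin(lean),0]); G=np.c_[L,np.cross([0,0,1],L),[0,0,1]]
    return R.from_matrix(G@F.T)
E
python3 - <<'E'
from place import *
s=monitor.observe(); A=R.from_euler('xyz',s['tool_rot']); p=np.array(s['position']); O=p+A.apply(OT)
G=goal(1.72); print(G.as_euler('xyz').round(3),'angle',np.degrees((A.inv()*G).magnitude()))
from ik import *
sl=Slerp([0,1],R.concatenate([A,G])); w=[]; q=s['qpos']
for o,t in(((.465,.26,.19),.1),((.47,.20,.21),.3),((.48,.14,.21),.5),((.50,.08,.20),.7),((.52,.035,.19),.85),((.5345,.0145,.15),1)):
    T=sl(t); P=np.array(o)-T.apply(OT); w.append((P,T.as_euler('xyz'),1)); q,e,m=ik(P,T,q); print(q.round(2),round(e,4),round(m,2))
plan(w)
E
```

```text
[-3.138  0.429  1.728] angle 91.04320081986272Traceback (most recent call last):
  File "<stdin>", line 5, in <module>
TypeError: list indices must be integers or slices, not str
```

```bash
python3 - <<'E'
from ik import *
from place import *
st=monitor.observe(); A=R.from_euler('xyz',st['tool_rot']); p=np.array(st['position']); G=goal(1.72)
sl=Slerp([0,1],R.concatenate([A,G])); w=[]; q=st['qpos']
for o,t in(((.465,.26,.19),.1),((.47,.20,.21),.3),((.48,.14,.21),.5),((.50,.08,.20),.7),((.52,.035,.19),.85),((.5345,.0145,.15),1)):
    T=sl(t); P=np.array(o)-T.apply(OT); w.append((P,T.as_euler('xyz'),1)); q,e,m=ik(P,T,q); print(q.round(2),round(e,4),round(m,2),P.round(3))
plan(w)
E
```

```text
[-0.75  0.34  0.12  2.03  0.03  0.65 -1.84] 0.0 0.4 [0.453 0.255 0.197]
[-0.63  0.33  0.1   1.98  0.09  0.8  -1.49] 0.0 0.45 [0.461 0.193 0.219]
[-0.55  0.35  0.08  1.95  0.18  0.88 -1.18] 0.0 0.48 [0.474 0.131 0.22 ]
[-0.47  0.4   0.07  1.93  0.3   0.91 -0.9 ] 0.0 0.5 [0.497 0.071 0.211]
[-0.43  0.44  0.07  1.92  0.41  0.9  -0.71] 0.0 0.51 [0.519 0.027 0.202]
[-0.43  0.52  0.07  1.94  0.54  0.82 -0.61] 0.0 0.49 [0.536 0.008 0.163]
lin [-0.009, 0.127, -0.759] rot [-0.009, -0.023, -0.072]
lin [-0.137, 0.613, -0.208] rot [-0.017, -0.047, -0.143]
lin [-0.283, 0.558, 0.038] rot [-0.018, -0.047, -0.143]
lin [-0.349, 0.514, 0.194] rot [-0.018, -0.047, -0.143]
lin [-0.318, 0.331, 0.213] rot [-0.013, -0.036, -0.108]
lin [-0.033, 0.157, 0.442] rot [-0.013, -0.035, -0.107]
```

Call:
apply_moves --linear '[[0, 0.01, -0.1], [0, 0.04, -0.25], [0, 0.08, -0.42], [-0.01, 0.1, -0.6], [-0.01, 0.13, -0.76]]' --delta_rot '[[0, 0, -0.01], [0, -0.01, -0.03], [-0.01, -0.01, -0.04], [-0.01, -0.02, -0.06], [-0.01, -0.02, -0.07]]'

```text
clock: 15.97
position: [0.4518, 0.254, 0.194]
tool_rot: [3.095, -0.129, 0.387]
force: [0.4, 0.3, -3.4]
grip_width: 0.026
finger_force: 59.5
```

Call:
apply_moves --linear '[[-0.03, 0.12, -0.04], [-0.05, 0.24, -0.08], [-0.08, 0.37, -0.12], [-0.11, 0.49, -0.17], [-0.14, 0.61, -0.21]]' --delta_rot '[[0, -0.01, -0.03], [-0.01, -0.02, -0.06], [-0.01, -0.03, -0.09], [-0.01, -0.04, -0.11], [-0.02, -0.05, -0.14]]'

```text
clock: 16.38
position: [0.4589, 0.1905, 0.2152]
tool_rot: [3.035, -0.002, 0.67]
force: [-0.4, -1.1, -3.5]
grip_width: 0.0262
finger_force: 59.5
```

Call:
apply_moves --linear '[[-0.06, 0.11, 0.01], [-0.11, 0.22, 0.02], [-0.17, 0.33, 0.02], [-0.23, 0.45, 0.03], [-0.28, 0.56, 0.04]]' --delta_rot '[[0, -0.01, -0.03], [-0.01, -0.02, -0.06], [-0.01, -0.03, -0.09], [-0.01, -0.04, -0.11], [-0.02, -0.05, -0.14]]'

```text
clock: 16.8
position: [0.4717, 0.1291, 0.2169]
tool_rot: [3.011, 0.138, 0.949]
force: [0.6, -0.3, -3.0]
grip_width: 0.0258
finger_force: 59.6
```

Call:
apply_moves --linear '[[-0.07, 0.1, 0.04], [-0.14, 0.2, 0.08], [-0.21, 0.31, 0.12], [-0.28, 0.41, 0.16], [-0.35, 0.51, 0.19]]' --delta_rot '[[0, -0.01, -0.03], [-0.01, -0.02, -0.06], [-0.01, -0.03, -0.09], [-0.01, -0.04, -0.11], [-0.02, -0.05, -0.14]]'

```text
clock: 17.22
position: [0.4937, 0.069, 0.2093]
tool_rot: [3.029, 0.279, 1.233]
force: [-0.2, -0.3, -3.3]
grip_width: 0.0261
finger_force: 59.6
```

Call:
apply_moves --linear '[[-0.06, 0.07, 0.04], [-0.13, 0.13, 0.08], [-0.19, 0.2, 0.13], [-0.25, 0.26, 0.17], [-0.32, 0.33, 0.21]]' --delta_rot '[[0, -0.01, -0.02], [0, -0.01, -0.04], [-0.01, -0.02, -0.06], [-0.01, -0.03, -0.09], [-0.01, -0.04, -0.11]]'

```text
clock: 17.63
position: [0.5146, 0.0247, 0.2016]
tool_rot: [3.085, 0.382, 1.471]
force: [-0.9, 0.1, -2.1]
grip_width: 0.0263
finger_force: 59.6
```

```bash
python3 - <<'E'
from place import *
f=shot('wrist'); s=f[0]; A=R.from_euler('xyz',s['tool_rot']); O=np.array(s['position'])+A.apply(OT); print(s['position'],s['tool_rot'],s['qpos'].round(2),'O',O,'n',A.apply(nT).round(3))
n,C=lid(f,O[:2]); print('in tool: n',A.inv().apply(n).round(3),'C',A.inv().apply(C-s['position']).round(4))
cv2.imwrite('pics/p.png',f[1][:,:,::-1])
W=cloud(*f)
# pot rim from visible part
r0=np.hypot(W[...,0]-.5345,W[...,1]-.0145); m=(abs(W[...,2]-.074)<.004)&(r0<.075)&(r0>.055); p=W[m]; print(len(p))
if len(p)>50:
    x=least_squares(lambda c:np.hypot(p[:,0]-c[0],p[:,1]-c[1])-.065,[.5345,.0145]).x; print('rim',x)
G=goal(1.72); plan([(np.array([.5345,.0145,.15])-G.apply(OT),G.as_euler('xyz'),1)])
E
```

```text
[0.5145675  0.02470989 0.20160256] [3.0847963  0.38246939 1.47117648] [-0.44  0.44  0.06  1.91  0.42  0.97 -0.74] O [0.51514703 0.03242765 0.18904551] n [-0.059 -0.042  0.997]
lid 39680 33290 n [-0.056 -0.039  0.998] tilt 3.92 az 0.615 r 0.0701 C [0.5132 0.0352 0.1918] C2 [0.5129 0.0349 0.1917]
in tool: n [-0.414  0.    -0.91 ] C [ 0.0129 -0.003   0.0053]
987
rim [0.53382927 0.0153031 ]
lin [0.021, 0.204, 0.419] rot [-0.02, -0.018, -0.112]
```

View pics/p.png

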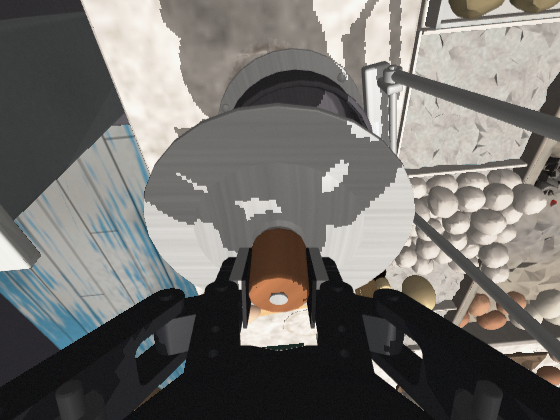

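The view shows the lid gripped by its knob at (278,275), its visible rim running (145,210)-(280,105)-(415,200), the pot behind it and the bail standing at right, clear of it. I refine the lid centre from the unobstructed rim arc.

```bash
cat >> place.py <<'E'
def arc(f):
    s=f[0]; A=R.from_euler('xyz',s['tool_rot']); W=cloud(*f); P=A.inv().apply((W-s['position']).reshape(-1,3)).reshape(W.shape)
    h=(P-CT)@nT; ey=np.array([0,1.,0]); ex=np.cross(ey,nT); ex*=np.sign(ex[0]); x=(P-CT)@ex; y=(P-CT)@ey
    m=(abs(h)<.003)&(np.hypot(x,y)<.085); x=x[m];y=y[m]; a=np.arctan2(y,x); r=np.hypot(x,y); E=[]
    for t in np.arange(-1.4,1.41,.1):
        k=abs(a-t)<.05
        if k.sum()>30: rr=np.percentile(r[k],99.5); E.append((rr*np.cos(t),rr*np.sin(t)))
    E=np.array(E); 
    for fn,x0 in((lambda c:np.hypot(*(E-c[:2]).T)-.07,[0,0]),(lambda c:np.hypot(*(E-c[:2]).T)-c[2],[0,0,.07])):
        q=least_squares(fn,x0,loss='soft_l1',f_scale=.001).x; print(len(E),q.round(4),'CT->',(CT+q[0]*ex+q[1]*ey).round(4),np.abs(fn(q)).mean())
    print('mean h',np.mean(h[m]))
E
python3 - <<'E'
from place import *
arc(rd('wrist'))
E
```

```text
29 [ 0.0018 -0.0024] CT-> [ 0.0118 -0.0031  0.0044] 0.0003191142886513104
29 [ 0.003  -0.0024  0.0691] CT-> [ 0.0129 -0.0031  0.0039] 0.00011856188066516797
mean h -0.0012786325066620834
```

```bash
python3 - <<'E'
from place import *
f=rd('wrist'); c=f[3]; print(np.array(c['T_tool_cam']).round(4),c['cx'],c['cy'],c['fx'])
s=f[0]; A=R.from_euler('xyz',s['tool_rot']); W=cloud(*f); P=A.inv().apply((W-s['position']).reshape(-1,3)).reshape(W.shape)
for row in(170,200,215):
    h=(P[row]-CT)@nT; k=np.where(abs(h)<.004)[0]; print(row,k.min(),k.max(),P[row,k.min()].round(4),P[row,k.max()].round(4))
for row in(250,270,290):   # pads and knob
    print(row,[(u,P[row,u].round(3).tolist()) for u in(240,246,252,262,278,295,306,312,318)])
E
```

```text
[[-9.000e-04 -9.629e-01 -2.699e-01  6.820e-02]
 [ 1.000e+00 -6.000e-04 -1.300e-03 -2.900e-03]
 [ 1.100e-03 -2.699e-01  9.629e-01 -1.429e-01]
 [ 0.000e+00  0.000e+00  0.000e+00  1.000e+00]] 278.48218461761655 211.33101596673103 296.7401084006941
170 152 405 [ 0.0502 -0.0596 -0.0105] [ 0.0502  0.0531 -0.011 ]
200 144 413 [ 0.0349 -0.0679 -0.0038] [ 0.0349  0.0615 -0.0042]
215 144 414 [ 0.0263 -0.0705 -0.0003] [ 0.0262  0.0648 -0.0001]
250 [(240, [0.011, -0.022, -0.008]), (246, [0.011, -0.019, -0.008]), (252, [0.011, -0.016, -0.01]), (262, [0.014, -0.011, -0.017]), (278, [0.016, -0.003, -0.021]), (295, [0.015, 0.004, -0.018]), (306, [0.01, 0.011, -0.006]), (312, [0.011, 0.013, -0.008]), (318, [0.011, 0.016, -0.008])]
270 [(240, [0.011, -0.019, -0.029]), (246, [0.01, -0.017, -0.029]), (252, [0.007, -0.015, -0.022]), (262, [0.01, -0.01, -0.028]), (278, [0.011, -0.003, -0.031]), (295, [0.01, 0.004, -0.028]), (306, [0.006, 0.009, -0.02]), (312, [0.011, 0.011, -0.029]), (318, [0.011, 0.013, -0.03])]
290 [(240, [0.007, -0.018, -0.039]), (246, [0.005, -0.016, -0.035]), (252, [0.002, -0.014, -0.03]), (262, [0.002, -0.01, -0.031]), (278, [0.002, -0.003, -0.031]), (295, [0.003, 0.004, -0.032]), (306, [0.001, 0.009, -0.03]), (312, [0.006, 0.01, -0.037]), (318, [0.007, 0.013, -0.038])]
```

```bash
sed -i 's/^nT=.*/nT=np.array([-.415,-.001,-.9095]); nT\/=np.linalg.norm(nT); CT=np.array([.0118,0,.0048]); OT=CT-.004*nT/' place.py
python3 - <<'E'
from place import *
G=goal(1.72); e=G.as_euler('xyz'); O=np.array([.536,.0125,0])
plan([(O+[0,0,.14]-G.apply(OT),e,1),(O+[0,0,.09]-G.apply(OT),e,1)])
E
```

```text
lin [0.024, 0.211, 0.522] rot [-0.02, -0.017, -0.11]
lin [0.207, 0.001, 0.455] rot [-0.0, -0.0, -0.0]
```

Call:
apply_moves --linear '[[0, 0.04, 0.1], [0.01, 0.08, 0.2], [0.01, 0.13, 0.3], [0.02, 0.17, 0.42], [0.02, 0.21, 0.52]]' --delta_rot '[[0, 0, -0.02], [-0.01, -0.01, -0.04], [-0.01, -0.01, -0.07], [-0.02, -0.02, -0.09], [-0.02, -0.02, -0.11]]'

```text
clock: 18.1
position: [0.5365, 0.0062, 0.153]
tool_rot: [3.14, 0.431, 1.719]
force: [0.0, -0.0, -2.9]
grip_width: 0.0266
finger_force: 59.7
```

Call:
apply_moves --linear '[[0.04, 0, 0.09], [0.08, 0, 0.18], [0.12, 0, 0.27], [0.17, 0, 0.37], [0.207, 0, 0.455]]' --delta_rot '[[0, 0, 0], [0, 0, 0], [0, 0, 0], [0, 0, 0], [0, 0, 0]]'

```text
clock: 18.52
position: [0.5368, 0.0058, 0.1025]
tool_rot: [3.14, 0.43, 1.715]
force: [-0.2, -0.9, -2.7]
grip_width: 0.0266
finger_force: 59.7
```

```bash
python3 - <<'E'
from place import *
s=monitor.observe(); A=R.from_euler('xyz',s['tool_rot']); print(s['force'].round(1),'O',(np.array(s['position'])+A.apply(OT)).round(4),'n',A.apply(nT).round(3))
f=shot('scene'); W=cloud(*f)
cv2.imwrite('pics/s.png',cv2.resize(f[1][110:230,180:320,::-1],(700,600),interpolation=2))
G=goal(1.72); e=G.as_euler('xyz'); O=np.array([.536,.0125,0])
plan([(O+[0,0,.079]-G.apply(OT),e,1)])
E
```

```text
[-0.2 -0.9 -2.7] O [0.5356 0.0145 0.0893] n [-0.003  0.001  1.   ]
lin [0.019, 0.009, 0.089] rot [-0.001, 0.001, -0.003]
```

View pics/s.png

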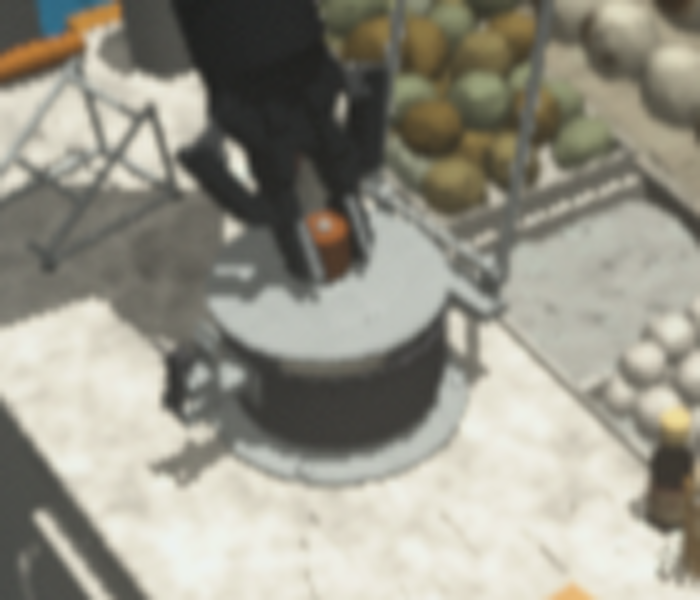

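The crop shows the lid level just above the pot's rim, with the knob at (327,240) and the catch clear at (180,380). I lower it gently.

Call:
apply_moves --linear '[[0, 0, 0.02], [0.01, 0, 0.04], [0.02, 0, 0.06], [0.02, 0.01, 0.075], [0.02, 0.01, 0.09]]' --delta_rot '[[0, 0, 0], [0, 0, 0], [0, 0, 0], [0, 0, 0], [0, 0, 0]]'

```text
clock: 18.98
position: [0.5387, 0.0038, 0.0948]
tool_rot: [3.139, 0.43, 1.715]
force: [0.3, -0.3, -2.9]
grip_width: 0.0266
finger_force: 59.7
```

```bash
cat > chk.py <<'E'
from place import *
import sys
s=monitor.observe(); A=R.from_euler('xyz',s['tool_rot']); print(s['force'].round(1),s['moment'].round(2),'O',(np.array(s['position'])+A.apply(OT)).round(4),'n',A.apply(nT).round(3))
O=np.array([float(v) for v in sys.argv[1:4]]); G=goal(1.72); plan([(O-G.apply(OT),G.as_euler('xyz'),1)])
E
python3 chk.py .536 .0125 .074
```

```text
[ 0.3 -0.3 -2.9] [ 0.64  0.15 -0.03] O [0.5374 0.0125 0.0815] n [-0.004  0.001  1.   ]
lin [0.033, -0.013, 0.067] rot [0.0, 0.001, -0.003]
```

Call:
apply_moves --linear '[[0, 0, 0.01], [0.01, -0.01, 0.02], [0.02, -0.01, 0.03], [0.02, -0.01, 0.04], [0.02, -0.01, 0.05]]' --delta_rot '[[0, 0, 0], [0, 0, 0], [0, 0, 0], [0, 0, 0], [0, 0, 0]]'

```text
clock: 19.4
position: [0.5375, 0.0037, 0.0894]
tool_rot: [3.139, 0.43, 1.716]
force: [-10.5, 10.1, 29.9]
grip_width: 0.0263
finger_force: 63.1
```

```bash
python3 chk.py .536 .0125 .074
```

```text
[-10.5  10.1  29.9] [-0.1   2.18 -0.92] O [0.5363 0.0123 0.0761] n [-0.003  0.001  1.   ]
lin [0.011, -0.002, 0.019] rot [0.0, 0.001, -0.003]
```

Call:
apply_moves --linear '[[0, -0.005, -0.01], [0.003, -0.01, -0.018], [0.003, -0.01, -0.018], [0.003, -0.01, -0.018], [0.003, -0.01, -0.018]]' --delta_rot '[[0, 0, 0], [0, 0, 0], [0, 0, 0], [0, 0, 0], [0, 0, 0]]'

```text
clock: 19.82
position: [0.5362, 0.0041, 0.0907]
tool_rot: [3.14, 0.43, 1.715]
force: [0.5, 0.1, -3.1]
grip_width: 0.0266
finger_force: 59.7
```

```bash
python3 chk.py .535 .0135 .074; python3 - <<'E'
from place import *
f=shot('scene'); cv2.imwrite('pics/s2.png',cv2.resize(f[1][130:220,200:310,::-1],(733,600),interpolation=2))
W=cloud(*f); 
d=(np.hypot(W[...,0]-.536,W[...,1]-.0125)<.06)&(W[...,2]>.06)&(W[...,2]<.1)&(f[1].min(-1)>110); q=W[d]; c=q.mean(0); V=np.linalg.svd(q-c,full_matrices=False)[2]; print(len(q),c,V[2], np.median(q[:,2]))
E
```

```text
[ 0.5  0.1 -3.1] [0.66 0.11 0.  ] O [0.535  0.0128 0.0774] n [-0.003  0.002  1.   ]
lin [0.021, 0.002, 0.028] rot [-0.0, 0.001, -0.003]
549 [ 0.53411643 -0.00705752  0.07715577] [ 0.00427821  0.01086015 -0.99993187] 0.07695379914010661
```

Call:
apply_moves --linear '[[0.001, 0, 0.003], [0.003, 0, 0.006], [0.004, 0, 0.009], [0.005, 0, 0.012], [0.005, 0, 0.012]]' --delta_rot '[[0, 0, 0], [0, 0, 0], [0, 0, 0], [0, 0, 0], [0, 0, 0]]'

```text
clock: 20.28
position: [0.5363, 0.0043, 0.0896]
tool_rot: [3.14, 0.43, 1.716]
force: [-1.0, 1.7, 3.4]
grip_width: 0.0262
finger_force: 60.7
```

```bash
python3 chk.py .535 .0135 .074
```

```text
[-1.   1.7  3.4] [ 0.42  0.4  -0.07] O [0.5351 0.0129 0.0763] n [-0.003  0.002  1.   ]
lin [0.015, 0.001, 0.019] rot [0.0, 0.001, -0.003]
```

Call:
apply_moves --linear '[[0, 0, 0], [0, 0, 0], [0, 0, 0], [0, 0, 0], [0, 0, 0]]' --delta_rot '[[0, 0, 0], [0, 0, 0], [0, 0, 0], [0, 0, 0], [0, 0, 0]]' --gripper 0.2

```text
clock: 20.7
position: [0.5363, 0.0041, 0.0894]
tool_rot: [3.14, 0.43, 1.715]
force: [-0.1, 0.3, -0.2]
grip_width: 0.0512
finger_force: 0.0
```

Call:
apply_moves --linear '[[0, 0, -0.02], [0, 0, -0.1], [0, 0, -0.3], [0, 0, -0.6], [0, 0, -0.9]]' --delta_rot '[[0, 0, 0], [0, 0, 0], [0, 0, 0], [0, 0, 0], [0, 0, 0]]'

```text
clock: 21.12
position: [0.5301, 0.0417, 0.1725]
tool_rot: [3.141, 0.43, 1.716]
force: [-0.4, -0.4, 0.1]
grip_width: 0.0509
finger_force: 0.0
```

```bash
python3 - <<'E'
from place import *
f=shot('wrist'); s=f[0]; print(s['position'],s['qpos'].round(2),s['force'].round(1)); cv2.imwrite('pics/w.png',f[1][:,:,::-1]); lid(f,(.536,.013))
g=shot('scene'); W=cloud(*g); d=(np.hypot(W[...,0]-.536,W[...,1]-.0125)<.065)&(W[...,2]>.06)&(W[...,2]<.095)&(g[1].min(-1)>110); q=W[d]; c=q.mean(0); V=np.linalg.svd(q-c,full_matrices=False)[2]; print(len(q),c,V[2])
# bail: thin points above z .12 behind pot, all cams
for n,F in(('wrist',f),('scene',g),('top',shot('top'))):
    W=cloud(*F); m=(W[...,2]>.12)&(W[...,2]<.29)&(W[...,0]>.56)&(W[...,0]<.72)&(abs(W[...,1]-.03)<.12); p=W[m]; k=p[:,2]>.245
    print(n,len(p),k.sum()); 
    for z in np.arange(.12,.28,.02):
        kk=abs(p[:,2]-z)<.01
        if kk.sum(): print(round(z,2),kk.sum(),p[kk].min(0).round(3),p[kk].max(0).round(3))
E
```

```text
[0.53007039 0.04169573 0.17250684] [-0.47  0.51  0.03  1.91  0.5   0.92 -0.64] [-0.4 -0.4  0.1]
lid 24744 15534 n [0.001 0.002 1.   ] tilt 0.12 az -1.888 r 0.0898 C [0.5358 0.0133 0.0789] C2 [0.5318 0.0139 0.0789]
knob 1494 hgt [0.0102 0.106 ] topcentroid lat [-0.0012  0.0049 -0.    ]
889 [0.53249545 0.00620661 0.07581059] [ 6.16890946e-05 -1.42909817e-03  9.99998977e-01]
wrist 17026 4108
0.12 327 [ 0.607 -0.029  0.12 ] [0.634 0.088 0.13 ]
0.14 662 [ 0.609 -0.029  0.13 ] [0.637 0.089 0.15 ]
0.16 681 [0.613 0.081 0.15 ] [0.623 0.09  0.17 ]
0.18 1043 [0.56  0.057 0.17 ] [0.628 0.09  0.19 ]
0.2 1072 [0.56  0.062 0.19 ] [0.629 0.091 0.21 ]
0.22 4024 [0.56  0.059 0.21 ] [0.583 0.09  0.23 ]
0.24 7555 [0.568 0.061 0.23 ] [0.585 0.1   0.25 ]
0.26 1662 [0.566 0.081 0.25 ] [0.581 0.101 0.256]
scene 626 264
0.12 15 [ 0.611 -0.035  0.12 ] [0.637 0.084 0.129]
0.14 39 [ 0.612 -0.035  0.13 ] [0.64  0.086 0.149]
0.16 37 [ 0.619 -0.035  0.15 ] [0.645 0.084 0.17 ]
0.18 41 [ 0.56  -0.034  0.171] [0.649 0.085 0.19 ]
0.2 57 [ 0.561 -0.033  0.19 ] [0.654 0.089 0.21 ]
0.22 90 [ 0.56  -0.032  0.21 ] [0.657 0.087 0.23 ]
0.24 115 [ 0.56  -0.031  0.23 ] [0.661 0.096 0.25 ]
0.26 200 [ 0.561 -0.03   0.25 ] [0.663 0.1   0.269]
0.28 32 [0.561 0.078 0.27 ] [0.593 0.093 0.281]
top 511 290
0.12 7 [ 0.613 -0.033  0.121] [0.633 0.081 0.128]
0.14 16 [ 0.614 -0.035  0.132] [0.638 0.082 0.149]
0.16 21 [ 0.62  -0.033  0.151] [0.643 0.083 0.17 ]
0.18 21 [ 0.561 -0.032  0.173] [0.647 0.083 0.189]
0.2 35 [ 0.56  -0.032  0.19 ] [0.653 0.084 0.21 ]
0.22 70 [ 0.561 -0.03   0.21 ] [0.657 0.085 0.23 ]
0.24 63 [ 0.56 -0.03  0.23] [0.658 0.086 0.249]
0.26 235 [ 0.57  -0.031  0.251] [0.664 0.104 0.27 ]
0.28 43 [0.561 0.078 0.27 ] [0.591 0.094 0.285]
```

View pics/w.png

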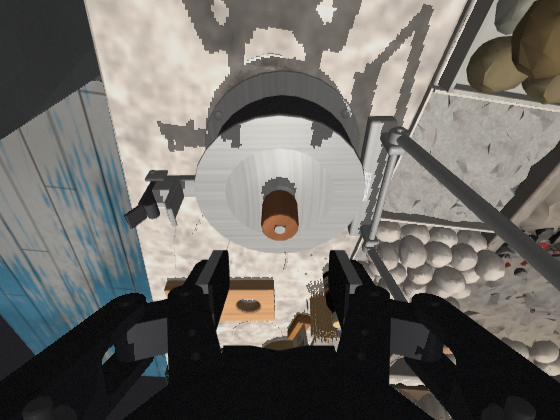

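Lid is seated: the view shows it level on the pot (fit 0.12° tilt, top at 0.079) with the knob at (280,225), the catch at (160,195) and the bail standing at right. Next I measure the bail and check reach for gripping its bar with a vertical tool.

```bash
python3 - <<'E'
from ik import *
from h import *
for n in('scene','top'):
    W=cloud(*rd(n)); b=(W[...,0]>.60)&(W[...,0]<.69)&(W[...,1]>-.06)&(W[...,1]<.11)&(W[...,2]>.1)&(W[...,2]<.29); p=W[b]
    top=p[(p[:,2]>.248)&(p[:,0]>.625)]; print(n,len(top),'z',np.percentile(top[:,2],[5,50,95]).round(4)); l=np.polyfit(top[:,1],top[:,0],1); print('bar x=%.4f+%.4f*y'%(l[1],l[0]),'yaw',-np.arctan(l[0]),'y range',top[:,1].min(),top[:,1].max())
    for nm,k in(('R',p[:,1]<-.015),('L',p[:,1]>.07)):
        q=p[k&(p[:,2]<.24)]; print(nm,len(q),'x(z)',np.polyfit(q[:,2]-.0835,q[:,0],1).round(4),'y(z)',np.polyfit(q[:,2]-.0835,q[:,1],1).round(4))
psi=.15;c=np.array([.536,.0125,0]); Rz=R.from_euler('z',psi); q=observe=monitor.observe()['qpos']
for th in(1.77,1.4,1.0,.6,.3,.1,0):
    B=c+Rz.apply([.08-.178*np.cos(th),.034,.0835+.178*np.sin(th)]); q,e,m=ik(B-[0,0,.015],R.from_euler('xyz',[np.pi,0,1.72]),q); print(th,B.round(4),q.round(2),round(e,4),round(m,2))
E
```

```text
scene 135 z [0.251  0.2575 0.2602]
bar x=0.6542+-0.1600*y yaw 0.15863922557303434 y range -0.030580232940947777 0.08651871204337702
R 135 x(z) [0.2026 0.6244] y(z) [ 0.0336 -0.0326]
L 125 x(z) [0.2036 0.6066] y(z) [0.0308 0.0779]
top 171 z [0.2536 0.259  0.2632]
bar x=0.6562+-0.1613*y yaw 0.15995346755056675 y range -0.030673434390425636 0.08779936449061994
R 64 x(z) [0.2078 0.6232] y(z) [ 0.0404 -0.0335]
L 61 x(z) [0.2058 0.6058] y(z) [0.0438 0.0758]
1.77 [0.6448 0.0633 0.258 ] [-0.06  0.55 -0.19  1.54  0.11  1.06 -0.12] 0.0 0.85
1.4 [0.5801 0.0536 0.2589] [-0.04  0.45 -0.19  1.72  0.1   0.98 -0.11] 0.0 0.71
1.0 [0.5149 0.0437 0.2333] [-0.02  0.37 -0.19  1.92  0.09  0.86 -0.11] 0.0 0.51
0.6 [0.4648 0.0361 0.184 ] [-0.02  0.37 -0.18  2.08  0.1   0.7  -0.11] 0.0 0.35
0.3 [0.4419 0.0327 0.1361] [-0.03  0.42 -0.16  2.17  0.13  0.56 -0.13] 0.0 0.26
0.1 [0.4349 0.0316 0.1013] [-0.05  0.48 -0.14  2.21  0.15  0.46 -0.15] 0.0 0.22
0 [0.434  0.0315 0.0835] [-0.06  0.51 -0.13  2.22  0.16  0.41 -0.16] 0.0 0.21
```

```bash
cat > bail.py <<'E'
from h import *
H=np.array([.6165,.0235,.0835]); psi=.16; Rz=R.from_euler('z',psi); V=[np.pi,0,psi+np.pi/2]
def bar(th,side=.034): return H+Rz.apply([-.178*np.cos(th),side,.178*np.sin(th)])
def tcp(th,dz=-.015): return bar(th)+[0,0,dz]
E
python3 - <<'E'
from bail import *
print(tcp(1.772))
plan([((.54,.04,.27),V,1),((.60,.055,.31),V,1),(tcp(1.772,.045),V,1),(tcp(1.772),V,1)])
E
```

```text
[0.64620191 0.06273317 0.24290916]
lin [-0.438, 0.085, -0.861] rot [0.001, 0.205, -0.007]
lin [0.053, 0.617, -0.4] rot [0.0, -0.0, 0.0]
lin [0.002, 0.468, 0.071] rot [0.0, -0.0, 0.0]
lin [0.0, -0.0, 0.6] rot [0.0, -0.0, 0.0]
```

Call:
apply_moves --linear '[[-0.05, 0, -0.17], [-0.12, 0.01, -0.34], [-0.22, 0.03, -0.51], [-0.33, 0.06, -0.7], [-0.44, 0.09, -0.86]]' --delta_rot '[[0, 0.03, 0], [0, 0.08, 0], [0, 0.12, 0], [0, 0.16, 0], [0, 0.205, -0.007]]'

```text
clock: 21.68
position: [0.5401, 0.0389, 0.2695]
tool_rot: [3.141, -0.003, 1.732]
force: [-0.3, 0.6, -0.7]
grip_width: 0.0513
finger_force: 0.0
```

Call:
apply_moves --linear '[[0.01, 0.08, -0.12], [0.02, 0.2, -0.25], [0.03, 0.35, -0.4], [0.04, 0.5, -0.4], [0.05, 0.62, -0.4]]' --delta_rot '[[0, 0, 0], [0, 0, 0], [0, 0, 0], [0, 0, 0], [0, 0, 0]]'

```text
clock: 22.1
position: [0.6014, 0.0531, 0.308]
tool_rot: [-3.141, 0.001, 1.73]
force: [0.3, -0.4, 0.1]
grip_width: 0.051
finger_force: 0.0
```

Call:
apply_moves --linear '[[0, 0.12, 0], [0, 0.24, 0], [0, 0.36, 0], [0, 0.47, 0], [0, 0.47, 0]]' --delta_rot '[[0, 0, 0], [0, 0, 0], [0, 0, 0], [0, 0, 0], [0, 0, 0]]'

```text
clock: 22.52
position: [0.6478, 0.0608, 0.3065]
tool_rot: [-3.139, 0.001, 1.73]
force: [0.5, 0.2, -0.2]
grip_width: 0.0516
finger_force: 0.0
```

```bash
python3 - <<'E'
from bail import *
f=shot('wrist'); s=f[0]; print(s['position'],s['tool_rot'],s['force'].round(1)); W=cloud(*f)
m=(W[...,2]>.24)&(W[...,2]<.275)&(abs(W[...,0]-.65)<.03)&(abs(W[...,1]-.03)<.07); p=W[m]; print(len(p))
if len(p)>30: l=np.polyfit(p[:,1],p[:,0],1); print('bar x at y=.0627',np.polyval(l,.0627),'slope',l[0],'z',np.percentile(p[:,2],[50,95]))
plan([(tcp(1.772),V,1)])
E
```

```text
[0.64776162 0.06084695 0.30645799] [-3.13884290e+00  8.12465525e-04  1.73032291e+00] [ 0.5  0.2 -0.2]
2274
bar x at y=.0627 0.6440317618659332 slope -0.16153712248234278 z [0.26214456 0.26366287]
lin [0.022, -0.001, 0.636] rot [-0.001, 0.0, -0.0]
```

Call:
apply_moves --linear '[[0.02, 0, 0.12], [0.02, 0, 0.26], [0.02, 0, 0.4], [0.02, 0, 0.54], [0.02, 0, 0.64]]' --delta_rot '[[0, 0, 0], [0, 0, 0], [0, 0, 0], [0, 0, 0], [0, 0, 0]]'

```text
clock: 22.98
position: [0.6454, 0.0623, 0.2423]
tool_rot: [-3.139, 0.001, 1.73]
force: [-0.1, 0.1, -0.7]
grip_width: 0.0511
finger_force: 0.0
```

Call:
apply_moves --linear '[[0, 0, 0], [0, 0, 0], [0, 0, 0], [0, 0, 0], [0, 0, 0]]' --delta_rot '[[0, 0, 0], [0, 0, 0], [0, 0, 0], [0, 0, 0], [0, 0, 0]]' --gripper -1 --force 40

```text
clock: 23.4
position: [0.6469, 0.0627, 0.2446]
tool_rot: [3.142, 0.001, 1.73]
force: [-0.5, 0.5, 4.2]
grip_width: 0.0086
finger_force: 39.2
```

Call:
apply_moves --linear '[[0, 0, 0], [0, 0, 0], [0, 0, 0], [0, 0, 0], [0, 0, 0]]' --delta_rot '[[0, 0, 0], [0, 0, 0], [0, 0, 0], [0, 0, 0], [0, 0, 0]]'

```text
clock: 23.82
position: [0.647, 0.0627, 0.2446]
tool_rot: [3.141, 0.001, 1.73]
force: [0.9, -0.3, 5.7]
grip_width: 0.0084
finger_force: 39.4
```

```bash
python3 - <<'E'
from bail import *
s=monitor.observe(); print(s['position'],s['force'].round(1),s['grip_width'])
p=np.array(s['position']); off=p-bar(1.772); print('off',off)
plan([(bar(t)+off,V,1) for t in(1.55,1.3,1.0,.75,.5,.3,.15)])
E
```

```text
[0.64700805 0.06267624 0.24455491] [ 0.9 -0.3  5.7] 0.00840422338035562
off [ 8.06132104e-04 -5.69312229e-05 -1.33542441e-02]
lin [-0.0, -0.393, -0.036] rot [0.0, 0.0, -0.0]
lin [-0.0, -0.439, 0.065] rot [0.0, 0.0, -0.0]
lin [-0.0, -0.486, 0.217] rot [0.0, 0.0, -0.0]
lin [-0.0, -0.34, 0.284] rot [0.0, 0.0, -0.0]
lin [-0.0, -0.26, 0.36] rot [0.0, 0.0, -0.0]
lin [0.0, -0.139, 0.328] rot [0.0, 0.0, -0.0]
lin [0.0, -0.059, 0.26] rot [0.0, 0.0, -0.0]
```

Call:
apply_moves --linear '[[0, -0.06, -0.01], [0, -0.14, -0.02], [0, -0.22, -0.03], [0, -0.31, -0.035], [0, -0.39, -0.036]]' --delta_rot '[[0, 0, 0], [0, 0, 0], [0, 0, 0], [0, 0, 0], [0, 0, 0]]'

```text
clock: 24.23
position: [0.6082, 0.0565, 0.2481]
tool_rot: [3.141, 0.001, 1.73]
force: [3.8, 0.5, 3.7]
grip_width: 0.0084
finger_force: 40.2
```

Call:
apply_moves --linear '[[0, -0.09, 0], [0, -0.18, 0.01], [0, -0.26, 0.02], [0, -0.35, 0.04], [0, -0.44, 0.065]]' --delta_rot '[[0, 0, 0], [0, 0, 0], [0, 0, 0], [0, 0, 0], [0, 0, 0]]'

```text
clock: 24.65
position: [0.5643, 0.0494, 0.2414]
tool_rot: [-3.141, 0.001, 1.73]
force: [1.7, -1.5, 2.5]
grip_width: 0.0084
finger_force: 40.1
```

```bash
cat > b2.py <<'E'
from bail import *
import sys
s=monitor.observe(); p=np.array(s['position']); off=np.array([.0008,0,-.0134]); b=Rz.inv().apply(p-off-H); th=np.arctan2(b[2],-b[0])
print('force pot',Rz.inv().apply(s['force']).round(1),s['grip_width'],'th',th,'r',np.hypot(b[0],b[2]),'side',b[1],s['qpos'].round(2))
plan([(bar(float(t))+off,V,1) for t in sys.argv[1:]])
E
python3 b2.py 1.0 .75 .5 .3
```

```text
force pot [ 1.4 -1.8  2.5] 0.00836645342509785 th 1.2965051009587243 r 0.17795369929182864 side 0.03401749962184774 [-0.1   0.42 -0.12  1.74  0.06  0.98 -0.09]
lin [-0.0, -0.48, 0.215] rot [-0.0, 0.0, -0.0]
lin [-0.0, -0.34, 0.285] rot [-0.0, 0.0, -0.0]
lin [0.0, -0.26, 0.36] rot [-0.0, 0.0, -0.0]
lin [0.0, -0.138, 0.327] rot [-0.0, 0.0, -0.0]
```

Smooth, low forces. I continue along the arc.

Call:
apply_moves --linear '[[0, -0.1, 0.03], [0, -0.2, 0.07], [0, -0.3, 0.115], [0, -0.39, 0.165], [0, -0.48, 0.215]]' --delta_rot '[[0, 0, 0], [0, 0, 0], [0, 0, 0], [0, 0, 0], [0, 0, 0]]'

```text
clock: 25.07
position: [0.5166, 0.0417, 0.2194]
tool_rot: [-3.141, 0.001, 1.73]
force: [3.1, -0.7, -0.1]
grip_width: 0.0082
finger_force: 40.2
```

Call:
apply_moves --linear '[[0, -0.07, 0.05], [0, -0.15, 0.105], [0, -0.21, 0.165], [0, -0.28, 0.22], [0, -0.34, 0.285]]' --delta_rot '[[0, 0, 0], [0, 0, 0], [0, 0, 0], [0, 0, 0], [0, 0, 0]]'

```text
clock: 25.48
position: [0.4832, 0.0363, 0.1907]
tool_rot: [-3.141, 0.001, 1.73]
force: [4.5, 0.6, -3.1]
grip_width: 0.0086
finger_force: 40.8
```

Call:
apply_moves --linear '[[0, -0.06, 0.07], [0, -0.11, 0.14], [0, -0.165, 0.21], [0, -0.21, 0.28], [0, -0.26, 0.36]]' --delta_rot '[[0, 0, 0], [0, 0, 0], [0, 0, 0], [0, 0, 0], [0, 0, 0]]'

```text
clock: 25.9
position: [0.4576, 0.0322, 0.1544]
tool_rot: [-3.141, 0.001, 1.73]
force: [5.0, 0.4, -0.0]
grip_width: 0.0084
finger_force: 41.3
```

```bash
python3 b2.py .3 .17 .06 0
```

```text
force pot [ 5.  -0.4 -0. ] 0.00843506169763146 th 0.4945249896161371 r 0.17757743239764667 side 0.03407126310643454 [-0.1   0.38 -0.13  2.09  0.08  0.68 -0.12]
lin [-0.0, -0.137, 0.317] rot [-0.001, 0.0, -0.0]
lin [-0.0, -0.054, 0.225] rot [0.0, 0.0, -0.0]
lin [-0.0, -0.023, 0.194] rot [0.0, 0.0, -0.0]
lin [-0.0, -0.003, 0.107] rot [0.0, 0.0, -0.0]
```

Call:
apply_moves --linear '[[0, -0.03, 0.06], [0, -0.06, 0.12], [0, -0.09, 0.19], [0, -0.11, 0.25], [0, -0.13, 0.317]]' --delta_rot '[[0, 0, 0], [0, 0, 0], [0, 0, 0], [0, 0, 0], [0, 0, 0]]'

```text
clock: 26.32
position: [0.4443, 0.03, 0.1226]
tool_rot: [-3.139, 0.001, 1.73]
force: [-2.4, 0.6, 2.1]
grip_width: 0.0083
finger_force: 41.8
```

Call:
apply_moves --linear '[[0, -0.01, 0.05], [0, -0.025, 0.1], [0, -0.035, 0.15], [0, -0.045, 0.19], [0, -0.05, 0.225]]' --delta_rot '[[0, 0, 0], [0, 0, 0], [0, 0, 0], [0, 0, 0], [0, 0, 0]]'

```text
clock: 26.73
position: [0.4389, 0.0292, 0.1]
tool_rot: [-3.138, 0.001, 1.73]
force: [-7.6, -0.2, 3.7]
grip_width: 0.0086
finger_force: 42.4
```

```bash
python3 b2.py .06 0; python3 - <<'E'
from h import *
f=shot('scene'); cv2.imwrite('pics/k.png',cv2.resize(f[1][120:220,190:310,::-1],(720,600),interpolation=2))
E
```

```text
force pot [-7.5  1.   3.7] 0.008557977682419522 th 0.16928703706032075 r 0.17773625136427965 side 0.03400113694529697 [-0.11  0.46 -0.12  2.18  0.1   0.52 -0.15]
lin [0.0, -0.024, 0.193] rot [-0.002, 0.0, -0.0]
lin [0.0, -0.003, 0.107] rot [0.0, 0.0, -0.0]
```

View pics/k.png

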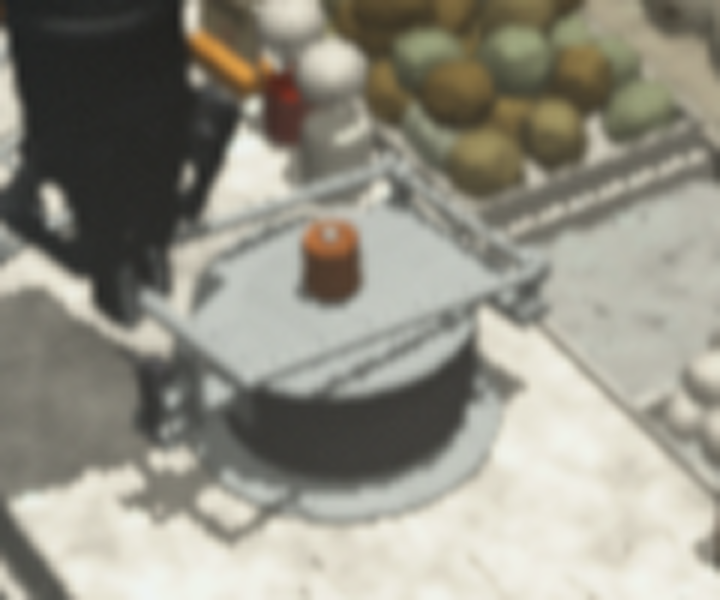

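The crop shows the bail frame coming down over the lid, the knob clear at (330,260) and the bar near (170,310) above the catch. I press on in small steps.

Call:
apply_moves --linear '[[0, -0.01, 0.03], [0, -0.02, 0.06], [0, -0.025, 0.09], [0, -0.03, 0.12], [0, -0.03, 0.14]]' --delta_rot '[[0, 0, 0], [0, 0, 0], [0, 0, 0], [0, 0, 0], [0, 0, 0]]'

```text
clock: 27.2
position: [0.437, 0.0289, 0.0865]
tool_rot: [-3.14, 0.001, 1.73]
force: [-2.9, 1.0, 1.7]
grip_width: 0.0083
finger_force: 42.6
```

Call:
apply_moves --linear '[[0, 0, 0.02], [0, -0.003, 0.04], [0, -0.005, 0.06], [0, -0.006, 0.08], [0, -0.006, 0.09]]' --delta_rot '[[0, 0, 0], [0, 0, 0], [0, 0, 0], [0, 0, 0], [0, 0, 0]]'

```text
clock: 27.62
position: [0.4363, 0.0288, 0.0777]
tool_rot: [-3.14, 0.001, 1.73]
force: [-4.3, 1.6, 5.3]
grip_width: 0.0084
finger_force: 43.2
```

```bash
python3 b2.py 0
```

```text
force pot [-3.9  2.3  5.3] 0.008417817550523295 th 0.04258066455297951 r 0.1780008621032791 side 0.03402410691264998 [-0.12  0.5  -0.11  2.2   0.12  0.45 -0.16]
lin [-0.0, -0.001, 0.076] rot [-0.001, 0.0, -0.0]
```

Call:
apply_moves --linear '[[0, 0, 0.01], [0, 0, 0.02], [0, 0, 0.03], [0, 0, 0.035], [0, 0, 0.04]]' --delta_rot '[[0, 0, 0], [0, 0, 0], [0, 0, 0], [0, 0, 0], [0, 0, 0]]'

```text
clock: 28.03
position: [0.4361, 0.0287, 0.0737]
tool_rot: [-3.14, 0.001, 1.731]
force: [-4.3, 1.0, 2.0]
grip_width: 0.0082
finger_force: 42.9
```

Call:
apply_moves --linear '[[0, 0, 0.01], [0, 0, 0.02], [0, 0, 0.025], [0, 0, 0.03], [0, 0, 0.03]]' --delta_rot '[[0, 0, 0], [0, 0, 0], [0, 0, 0], [0, 0, 0], [0, 0, 0]]'

```text
clock: 28.45
position: [0.436, 0.0287, 0.0706]
tool_rot: [-3.139, 0.001, 1.73]
force: [-3.7, 1.5, -3.7]
grip_width: 0.0082
finger_force: 42.7
```

```bash
python3 b2.py 0
```

```text
force pot [-3.4  2.1 -3.7] 0.00820019697864967 th 0.0025972816634594453 r 0.17815738138047896 side 0.03398424143962083 [-0.12  0.51 -0.1   2.2   0.12  0.44 -0.16]
lin [0.0, 0.002, 0.005] rot [-0.001, 0.0, -0.0]
```

Call:
apply_moves --linear '[[0, 0, 0.005], [0, 0, 0.01], [0, 0, 0.015], [0, 0, 0.02], [0, 0, 0.02]]' --delta_rot '[[0, 0, 0], [0, 0, 0], [0, 0, 0], [0, 0, 0], [0, 0, 0]]'

```text
clock: 28.87
position: [0.436, 0.0287, 0.0686]
tool_rot: [-3.139, 0.001, 1.73]
force: [-4.7, 2.3, -3.9]
grip_width: 0.0081
finger_force: 42.8
```

Call:
apply_moves --linear '[[0, 0, 0.005], [0, 0, 0.01], [0, 0, 0.015], [0, 0, 0.02], [0, 0, 0.02]]' --delta_rot '[[0, 0, 0], [0, 0, 0], [0, 0, 0], [0, 0, 0], [0, 0, 0]]'

```text
clock: 29.28
position: [0.436, 0.0287, 0.0668]
tool_rot: [-3.139, 0.001, 1.73]
force: [-7.2, 0.6, 5.8]
grip_width: 0.0083
finger_force: 43.5
```

Call:
apply_moves --linear '[[0, 0, 0.004], [0, 0, 0.008], [0, 0, 0.012], [0, 0, 0.012], [0, 0, 0.012]]' --delta_rot '[[0, 0, 0], [0, 0, 0], [0, 0, 0], [0, 0, 0], [0, 0, 0]]'

```text
clock: 29.7
position: [0.4361, 0.0287, 0.0663]
tool_rot: [-3.14, 0.001, 1.73]
force: [-11.9, 0.8, 26.6]
grip_width: 0.0083
finger_force: 45.7
```

```bash
python3 - <<'E'
from h import *
f=shot('wrist'); W=cloud(*f); s=f[0]; print(s['position'],s['force'])
# bar/arm heights by each camera
g=shot('scene'); t=shot('top')
Rz=R.from_euler('z',-.16); c=np.array([.537,.012,0])
for n,F in(('wrist',f),('scene',g),('top',t)):
    Q=Rz.apply((cloud(*F)-c).reshape(-1,3)); Q=Q[np.isfinite(Q).all(1)]
    for sgn in(1,-1):
        a=Q[(abs(Q[:,1]-sgn*.056)<.004)&(Q[:,2]>.07)&(Q[:,2]<.11)&(Q[:,0]<.07)&(Q[:,0]>-.09)]
        if len(a)>15:
            a=a[a[:,2]>.081]; print(n,'arm',sgn,len(a),'z(x)',np.polyfit(a[:,0],a[:,2],1).round(4) if len(a)>10 else '')
    b=Q[(abs(Q[:,0]+.098)<.006)&(abs(Q[:,1]+.034)<.014)&(Q[:,2]>.06)]; print(n,'bar -y side',len(b),np.percentile(b[:,2],[50,90]).round(4) if len(b) else '')
E
```

```text
[0.43610732 0.02867267 0.06625066] [-11.87383621   0.76999964  26.60358944]
wrist arm 1 2250 z(x) [0.0008 0.0872]
wrist bar -y side 0 
scene arm 1 46 z(x) [0.0041 0.0831]
scene arm -1 88 z(x) [0.0013 0.0837]
scene bar -y side 309 [0.4157 0.4754]
top arm 1 22 z(x) [0.0461 0.0829]
top arm -1 89 z(x) [-0.0001  0.085 ]
top bar -y side 97 [0.4215 0.4878]
```

Call:
apply_moves --linear '[[0, 0, -0.01], [0, 0, -0.01], [0, 0, -0.01], [0, 0, -0.01], [0, 0, -0.01]]' --delta_rot '[[0, 0, 0], [0, 0, 0], [0, 0, 0], [0, 0, 0], [0, 0, 0]]' --gripper -0.4

```text
clock: 30.27
position: [0.4365, 0.0287, 0.0666]
tool_rot: [-3.14, 0.001, 1.73]
force: [0.1, -0.0, -1.1]
grip_width: 0.0251
finger_force: 0.0
```

Call:
apply_moves --linear '[[0, 0, -0.03], [0, 0, -0.1], [0, 0, -0.25], [0, 0, -0.5], [0, 0, -0.8]]' --delta_rot '[[0, 0, 0], [0, 0, 0], [0, 0, 0], [0, 0, 0], [0, 0, 0]]'

```text
clock: 30.68
position: [0.4357, 0.0287, 0.1473]
tool_rot: [-3.138, 0.001, 1.731]
force: [-0.5, 0.9, -0.6]
grip_width: 0.0255
finger_force: 0.0
```

Call:
apply_moves --linear '[[0, 0, -0.2], [0, 0, -0.4], [0, 0, -0.6], [0, 0, -0.8], [0, 0, -1]]' --delta_rot '[[0, 0, 0], [0, 0, 0], [0, 0, 0], [0, 0, 0], [0, 0, 0]]'

```text
clock: 31.1
position: [0.4363, 0.0289, 0.2484]
tool_rot: [-3.141, 0.001, 1.731]
force: [-0.5, -0.6, 0.8]
grip_width: 0.0258
finger_force: 0.0
```

```bash
python3 - <<'E'
from h import *
f=shot('wrist'); s=f[0]; print(s['position'],s['force'].round(1))
g=shot('scene'); t=shot('top'); Rz=R.from_euler('z',-.16); c=np.array([.537,.012,0])
for n,F in(('wrist',f),('scene',g),('top',t)):
    Q=Rz.apply((cloud(*F)-c).reshape(-1,3)); Q=Q[np.isfinite(Q).all(1)]; Q=Q[(Q[:,2]>.06)&(Q[:,2]<.12)]
    for sgn in(1,-1):
        a=Q[(abs(Q[:,1]-sgn*.056)<.005)&(Q[:,2]>.081)&(Q[:,0]<.07)&(Q[:,0]>-.09)]
        if len(a)>10: print(n,'arm',sgn,len(a),np.polyfit(a[:,0],a[:,2],1).round(4))
        b=Q[(abs(Q[:,0]+.098)<.008)&(abs(Q[:,1]-sgn*.034)<.014)]; 
        if len(b): print(n,'bar',sgn,len(b),np.percentile(b[:,2],[50,90]).round(4))
a=cv2.resize(g[1][135:225,200:300,::-1],(400,360),interpolation=2); b=cv2.resize(f[1][:,:,::-1],(400,300)); 
cv2.imwrite('pics/z.png',np.hstack([a,np.vstack([b,np.zeros((60,400,3),np.uint8)])]))
E
```

```text
[0.43632162 0.02889298 0.24836394] [-0.5 -0.6  0.8]
wrist arm 1 780 [-0.      0.0875]
wrist bar 1 236 [0.088  0.0891]
wrist arm -1 388 [-0.      0.0874]
wrist bar -1 209 [0.088  0.0892]
scene arm 1 88 [-0.0002  0.0834]
scene bar 1 23 [0.0829 0.0856]
scene arm -1 104 [-0.0018  0.0836]
scene bar -1 29 [0.0843 0.086 ]
top bar 1 7 [0.0843 0.0849]
top arm -1 104 [0.0026 0.0852]
top bar -1 30 [0.0855 0.0886]
```

View pics/z.png

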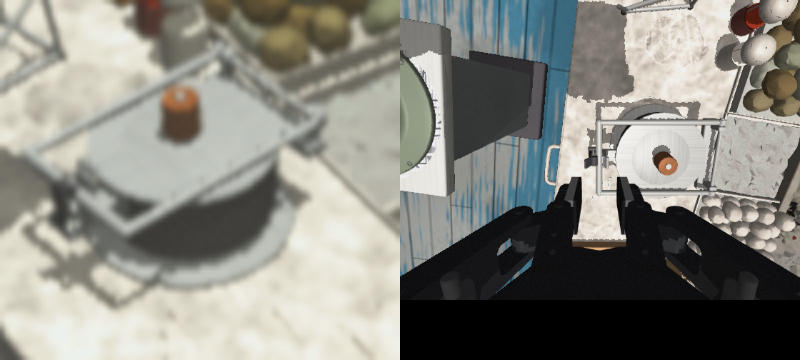

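The picture shows the bail flat over the level lid, with the bar in the catch. Measured slope is 0 and the bar top is at 0.088, which matches closed. The gripper is clear.

```bash
python3 -c "
from workcell import workorder; print(workorder.job_done())"
```

```text
the job is handed in; nothing more can be done
None
```

I handed the job in at about 31 s: the goose egg lies in the pot, the lid sits home and level, and the bail measures fully closed in the catch. I judged the snap from the bail's closed height and the hard stop under the bar, and did not see the catch's jaw up close. The arm never touched the small egg or the salt shaker.

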